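# True the cup rack with a square and load it

## Task

Take the steel square from its mat by the grip and press it down flat into the corner of the cup rack, so that one leg sits flush on the back wall and the other pushes the swung-in end stop out until it is flush and square too; hold it pressed against both for a moment. Lay the square back flat in the middle of its mat, and only then set each of the two to four specimen cups standing beside the mat (not the lone one far to the left, beyond the carton) upright into the rack, one to a pocket, fully down. Leave the end stop square, and do not knock over the black jar or push it away.

Things in the scene. Friction and masses are not known exactly. Their poses are not given: they have to be found in the camera images.
- rack: fixed grey plastic cup rack on the bench: a plate 224 (x) x 196 (y) x 18 mm high. Origin: centre of the underside; x points across to the back wall, z up. Two low aluminium bars stand on it, 20 mm high above the plate (tops 38 mm over the bench): the back wall and the end stop. Four round pockets in two rows of two.
- rack_hole0 (a point): centre of the mouth of a pocket of the rack, level with the plate's top (18 mm over the bench). The pocket is round, 67 to 68 mm wide, 12 mm deep (floor 6 mm over the bench). Pockets lie 100 mm apart along rack x, 76 mm along rack y.
- rack_hole1 (a point): centre of the mouth of a pocket of the rack, level with the plate's top (18 mm over the bench). The pocket is round, 67 to 68 mm wide, 12 mm deep (floor 6 mm over the bench). Pockets lie 100 mm apart along rack x, 76 mm along rack y.
- rack_hole2 (a point): centre of the mouth of a pocket of the rack, level with the plate's top (18 mm over the bench). The pocket is round, 67 to 68 mm wide, 12 mm deep (floor 6 mm over the bench). Pockets lie 100 mm apart along rack x, 76 mm along rack y.
- rack_hole3 (a point): centre of the mouth of a pocket of the rack, level with the plate's top (18 mm over the bench). The pocket is round, 67 to 68 mm wide, 12 mm deep (floor 6 mm over the bench). Pockets lie 100 mm apart along rack x, 76 mm along rack y.
- rack_corner (a point): inner corner of the rack at plate-top height (18 mm over the bench), where the inner faces of back wall and end stop meet; axes as the rack's: the back wall's inner face is the plane x = 0 of this point, and runs the whole way along y; with the end stop trued, its inner face is the plane y = 0. The free space for the square lies at x < 0, y > 0.
- back_wall: fixed aluminium bar 10 x 196 x 20 mm along the back (+x) edge of the rack; origin at the middle of its inner face, on the plate's top. Friction between the square and these bars is 0.5 to 0.7, so a leg pressed on one can stick a little short of the other: press towards both.
- stop_bar: aluminium bar 128 x 10 x 20 mm, the end stop on the -y side of the rack. It swings on an upright pin at rack_corner and reaches from there towards the robot; origin at rack_corner, x turns with the bar (bar lies along its -x).
- end_stop (a joint): angle of the end stop in rad: 0 = square to the back wall, hard against a built-in limit; positive = swung inwards over the plate (free end towards +y of the rack). Stiff pin: about 0.1 N m of friction (1 to 1.5 N at the free end), stays where it is left. Starts 0.07 to 0.18.
- square: loose steel checking square, 0.15 to 0.23 kg: flat L 12 mm thick, legs 20 mm wide, 95 mm long outside, upright black grip at the inside of the corner. Origin: underside, on the grip's axis. Outer edges: plane x = +38 mm (y from -38 to +57) and plane y = -38 mm (x from -57 to +38). Turned to the rack's yaw, these two edges fit the back wall and the end stop.
- square_grip (a point): point on the grip's axis 42 mm above the square's underside. The grip is 24 x 24 mm, sides parallel to the legs, and reaches from 12 to 60 mm above the underside.
- square_corner (a point): outer corner of the square at its underside: x = +38 mm, y = -38 mm in the square's axes.
- mat: fixed thin black rubber mat 140 x 140 x 3 mm, the square's place; origin: centre of its underside. Behind it, at world y from -0.02 to 0.32 m, stand drawer units 0.185 m high (tall probes on the left one): fronts at x = 0.65 m, drawer handles out to x = 0.57 m. A large jug stands on the side table to the right of the rack.
- cup0_center (a point): centre of a closed specimen cup (clear cup, yellow screw lid), half-way up, 35.5 mm above its foot. 71 mm high, body 58 mm across, lid 64 mm across (top 13 mm), 55 g. May be absent.
- cup1_center (a point): centre of a closed specimen cup (clear cup, yellow screw lid), half-way up, 35.5 mm above its foot. 71 mm high, body 58 mm across, lid 64 mm across (top 13 mm), 55 g. May be absent.
- cup2_center (a point): centre of a closed specimen cup (clear cup, yellow screw lid), half-way up, 35.5 mm above its foot. 71 mm high, body 58 mm across, lid 64 mm across (top 13 mm), 55 g. May be absent.
- cup3_center (a point): centre of a closed specimen cup (clear cup, yellow screw lid), half-way up, 35.5 mm above its foot. 71 mm high, body 58 mm across, lid 64 mm across (top 13 mm), 55 g. May be absent.
- cup0: the same cup, origin at the centre of its underside.
- cup1: the same cup, origin at the centre of its underside.
- cup2: the same cup, origin at the centre of its underside.
- cup3: the same cup, origin at the centre of its underside.
- jar: bystander: black jar 68 mm across, 86 mm high; origin at its underside.

How it is judged:
By the outcome, as a careful person would: the job done as asked, in the order asked, and still so for the second after the job is handed in, with the robot touching nothing.
Of cup0, cup1, cup2, cup3 only 2 to 4 are there at a start; the rules pass over those that are not, and their reading is None.
At some moment in a run one of square may be knocked a few centimetres aside while the robot is not near it.
It also fails if it takes over 208 s, if anything falls off the work surface, if the arm or the gripper's body presses on something with over 40 N, if the wrist force passes 120 N, or if a joint passes its speed limit or range.

## Robot

A 7-joint arm with a two-finger parallel gripper is mounted at the origin on a cart in front of the work surface, level with it; the furniture and walls round the work are solid. World frame = base frame: x ahead of the robot, y to its left, z up, the work surface at z = 0. Lengths are in mm, angles in rad, forces in N, time in s.
With the tool pointing down it reaches from about 400 to 875 mm from the base axis. Payload 4.4 kg.
Tool frame: the origin (TCP) lies on the centre line of the jaws, within the pads' length; the fingertips stand 25 mm ahead of it and the grasp point (between the pads) lies 6 mm ahead of it (ctrl.finger_overhang is the distance from the TCP to the fingertips, in mm); z points along the fingers, y is the line along which they close (so a half turn about z gives the same grasp; the last joint's range is limited). The gripper opens to 85 mm and grips with 20 to 120 N. Pads are 22 mm wide; open, the fingers measure 114 mm over their backs; the gripper's body (76 mm by 85 mm) begins 54 mm behind the grasp point. The pads swing forward as they close: fully open they stand 13 mm farther back than shut.
Start: joints at [-1.392, 0.628, 0.038, 1.517, -0.027, 0.996, -0.02], TCP at [157.511, 630.641, 256.313] pointing down, gripper open.
Joint ranges: [-3.06, 3.06], [-0.37, 2.12], [-1.25, 1.32], [0.18, 2.47], [-1.1, 4.24], [0.23, 1.98], [-2.94, 2.94]. Speed limits (rad/s): [2.57, 2.57, 3.14, 3.14, 3.14, 3.14, 3.14].

## Interface

Orientations are given as [roll, pitch, yaw] about the fixed x, y, z axes, in that order (R = Rz(yaw) Ry(pitch) Rx(roll)).
In Python, from cell import ctrl gives the robot as it stands. The module is installed in compiled form; this text tells all that it offers.
- The arm moves only by the tool play_rows, never from a script. Its argument "targets" is a list of rows, each a list of 5 numbers: the closure, from 0 (fully open) to 1 (shut), then the shift along the tool's x, y, z in cm, then the turn about the tool's z in degrees. In form: [[gripper, dx, dy, dz, spin], ...]. A call has 1 to 10 rows; each row is the pose to reach, as a shift and turn from the pose commanded when the call began, along the tool's axes at that moment; what a row does not reach only later rows make up. A row lasts 1/10 s, in which the tool goes at most 50 mm and 8.59 degrees, less where a joint would pass 70% of its speed; a pose out of reach is approached as far as the arm can. A call with a gripper value outside its range is refused whole. The fingers move at their own pace and stop on an object; the grip force is fixed at half the most. Time passes only in rows, so rows that repeat a pose let the fingers close. It gives the time, the measured TCP pose, the force, the opening and the grip force at its end, in the units of the state.
- ctrl.read_state(): the state, without advancing time (a new reading comes with each control period).
- ctrl.get_image(name): name is "scene" or "side" or "wrist"; returns (picture, depth): 384x512x3 uint8, red, green, blue; 384x512 float32, mm along the optical axis (not along the pixel's ray), 0 where there is no reading.
- ctrl.calibration(name): a dict with "vfov" (degrees; the focal length in pixels is half the picture's height over the tangent of half this angle, whatever the lens; pixels are square), "cx", "cy" (the principal point, pixels), "extrinsics" (4x4, takes a point from camera to world coordinates); the wrist camera has in their place "mount" (4x4, takes a point from camera to tool coordinates, whose origin is the TCP and whose axes are the flange's). Camera axes: x right, y down, z forward; pixel columns grow to the right and rows downward; lengths in mm; the calibration is good to about 2 mm. A picture is of the moment at which its call begins: read the wrist's pose just before it. calibration takes no time and is no camera call.
- ctrl.finish_job(): hands the job in; it is judged then, once.
Trained networks look in the newest picture that a camera, given by its name, has taken for a name from the list of things; names that differ only in an ending like _2 or _b are one class to them, and where a whole thing is asked for, a point or a joint stands for the part that bears it (a point fixed in the world has none). Each returns a list of dicts, best first, with "confidence" (0 to 1); they miss things now and then, are a little off and sometimes report something else, mostly with a low value. They report only what shows in the picture. A call takes as long as a camera call.
- ctrl.search_frame(camera, name): "bbox" ([left, top, right, bottom] in pixels, round what is visible of it).
- ctrl.trace(camera, name): "pixels" (384x512 bool, what is visible of it) and "bbox" ([left, top, right, bottom] in pixels, round what is visible of it).
The state is a dict: "clock": time; "qpos": joint angles; "qd": joint speeds; "tau": joint torques, N m; "eef_pos": TCP position; "tool_rot": TCP orientation; "force": force on the tool from outside, world axes, zero at the start; "torque": the same for the moment, N m; "width": finger opening in mm; "gripper_force": force on a finger pad.
Only numpy, scipy, OpenCV 4.12 (cv2) and the standard library are available. Lean on these libraries where they do the work, as an engineer would, in place of code of your own. Each camera call takes 0.05 s, during which the arm holds its last target. There are 200 camera calls.

## Working session

There is one attempt and no reset: what is moved stays moved. The work goes in short steps, Python scripts to look and compute and a tool call to move; the robot and the scene stay as the last step left them, time stands still between calls to the robot, and variables do not carry over. Pictures are saved under pics/ and viewed, at most 14 in all, crops included, and the job is handed in when it is done.

Besides the shell and the picture viewer there is one more tool, called after ">>>" by a JSON object that holds its "name" and its "arguments". play_rows: Moves the arm, as the interface text tells. Its arguments: {"type":"object","properties":{"targets":{"type":"array"}},"required":["targets"]}

```bash
mkdir -p pics
cat > h.py <<'E'
import numpy as np, cv2
from cell import ctrl
from scipy.spatial.transform import Rotation as R
def K(n):
    c=ctrl.calibration(n); f=192/np.tan(np.radians(c["vfov"])/2); return c,f
def tool():
    s=ctrl.read_state(); T=np.eye(4); T[:3,:3]=R.from_euler('xyz',s["tool_rot"]).as_matrix(); T[:3,3]=s["eef_pos"]; return T
def shot(n):
    T=tool(); p,d=ctrl.get_image(n); c,f=K(n)
    E=np.array(c["extrinsics"]) if "extrinsics" in c else T@np.array(c["mount"])
    v,u=np.mgrid[:384,:512]; P=np.stack([(u-c["cx"])/f*d,(v-c["cy"])/f*d,d],-1)@E[:3,:3].T+E[:3,3]
    P[d==0]=np.nan
    return p,d,P,E
def save(p,name,s=1): cv2.imwrite("pics/"+name,cv2.resize(p[...,::-1],None,fx=s,fy=s))
E
cat > a.py <<'E'
from h import *
s=ctrl.read_state(); print(s)
for n in ["scene","side"]:
    p,d,P,E=shot(n); save(p,n+"0.png",1.5); print(n,E.round(2).tolist(),K(n))
    for k in ["rack","stop_bar","square","square_grip","mat","cup0","jar"]:
        for r in ctrl.trace(n,k)[:6]:
            m=r["pixels"]; q=P[m]; q=q[~np.isnan(q[:,0])]
            if len(q): print(n,k,round(r["confidence"],2),np.round(r["bbox"]),np.percentile(q,[2,50,98],axis=0).round().tolist())
E
python3 a.py
```

```text
{'clock': 0.0, 'qpos': array([-1.39180011,  0.62931956,  0.03843103,  1.51834742, -0.02698245,
        0.9962892 , -0.01998368]), 'qd': array([ 2.75227957e-04,  1.09688563e-03,  7.53530457e-05, -1.46430280e-03,
       -7.74015104e-04,  5.62220167e-04, -1.31927013e-03]), 'tau': array([-1.20550005e-03, -5.63406873e+01,  1.22629579e+00, -1.93439054e+01,
        1.11496914e-02,  1.06156166e-02,  1.52511443e-06]), 'eef_pos': array([157.36615811, 630.08401189, 255.41264064]), 'tool_rot': array([-3.13974709e+00,  3.07705288e-05,  2.89683163e+00]), 'force': array([ 0.43900306, -0.17009623, -0.80886218]), 'torque': array([-0.05292992, -0.00336349,  0.02092754]), 'gripper_force': 0.0, 'width': 85.33799834261904}
scene [[0.88, -0.28, 0.38, 102.12], [-0.47, -0.55, 0.69, -676.58], [0.02, -0.79, -0.62, 750.06], [0.0, 0.0, 0.0, 1.0]] ({'vfov': 52.15045120497306, 'cx': 254.77019182256376, 'cy': 189.78945124164287, 'extrinsics': array([[ 8.84366888e-01, -2.76087147e-01,  3.76392208e-01,
         1.02117260e+02],
       [-4.66522833e-01, -5.50164634e-01,  6.92585968e-01,
        -6.76576672e+02],
    
[... 2694 characters left out ...]
6. 163. 293. 201.] [[381.0, 70.0, 1.0], [436.0, 119.0, 15.0], [466.0, 176.0, 64.0]]
side mat 0.56 [254. 160. 311. 208.] [[354.0, 54.0, -1.0], [422.0, 138.0, 3.0], [495.0, 193.0, 8.0]]
side cup0 0.9 [320. 228. 346. 251.] [[370.0, 357.0, 23.0], [403.0, 385.0, 70.0], [426.0, 410.0, 74.0]]
side cup0 0.76 [278. 212. 297. 236.] [[475.0, 244.0, 10.0], [504.0, 275.0, 69.0], [530.0, 300.0, 74.0]]
side cup0 0.65 [293. 241. 314. 266.] [[474.0, 349.0, 19.0], [506.0, 380.0, 70.0], [531.0, 406.0, 74.0]]
side cup0 0.61 [305. 200. 324. 227.] [[375.0, 247.0, 16.0], [407.0, 280.0, 69.0], [432.0, 305.0, 74.0]]
side jar 0.89 [275. 286. 299. 316.] [[580.0, 436.0, 7.0], [616.0, 471.0, 86.0], [646.0, 501.0, 90.0]]
```

View pics/scene0.png

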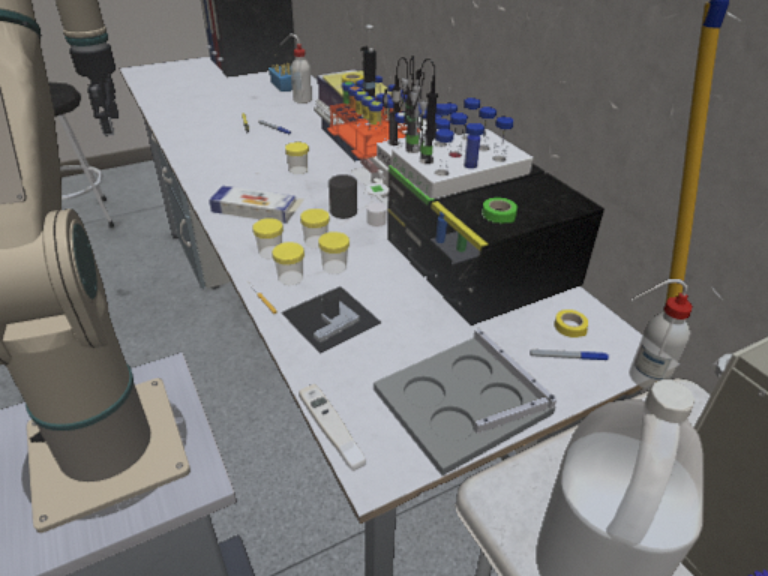

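View pics/side0.png

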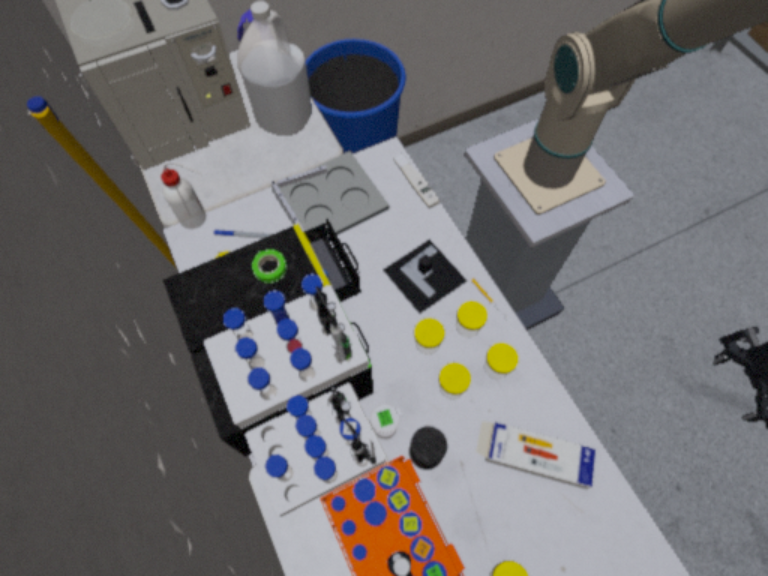

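The scene pictures show four cups beside the mat at about (400/503, 275/380). The fifth, lone cup is at the far left. The square lies on the mat near (425,118), and the rack spans x 419..643, y -269..-72. I'll move the arm over the mat for a wrist view.

>>> {"name": "play_rows", "arguments": {"targets": [[0, -38.8, -42.9, 0, 0], [0, -38.8, -42.9, 0, 0], [0, -38.8, -42.9, 0, 0], [0, -38.8, -42.9, 0, 0], [0, -38.8, -42.9, 0, 0], [0, -38.8, -42.9, 0, 0], [0, -38.8, -42.9, 0, 0], [0, -38.8, -42.9, 0, 0], [0, -38.8, -42.9, 0, 0], [0, -38.8, -42.9, 0, 0]]}}

```text
clock: 1.8
eef_pos: [393.9, 187.9, 256.7]
tool_rot: [3.141, 0.001, 2.897]
force: [1.3, 0.8, 0.3]
width: 85.3
gripper_force: 0.0
```

```bash
cat >> h.py <<'E'
def go(x,y,z,yaw=None):
    """print tool shift cm and spin deg from the measured pose"""
    T=tool(); s=ctrl.read_state(); d=T[:3,:3].T@(np.array([x,y,z])-T[:3,3])/10
    sp=0 if yaw is None else -np.degrees((yaw-s["tool_rot"][2]+np.pi)%(2*np.pi)-np.pi)
    print("MOVE",d.round(2),round(sp,1),"at",T[:3,3].round(1),"rpy",np.round(s["tool_rot"],3),"F",s["force"].round(1),"w",round(s["width"],1),"t",round(s["clock"],1),"q",s["qpos"].round(2))
E
python3 -c "
from h import *
go(425,118,255)
print(np.array(K('wrist')[0]['mount']).round(2),K('wrist')[1])"
```

```text
MOVE [-4.71 -6.02  0.17] 0 at [393.9 187.9 256.7] rpy [3.141e+00 1.000e-03 2.897e+00] F [1.3 0.8 0.3] w 85.3 t 1.8 q [-0.58  0.33  0.09  2.08 -0.04  0.73  0.86]
[[   0.     -0.97   -0.26   65.17]
 [   1.      0.     -0.      0.6 ]
 [   0.     -0.26    0.97 -118.13]
 [   0.      0.      0.      1.  ]] 341.87410156350984
```

>>> {"name": "play_rows", "arguments": {"targets": [[0, -4.7, -6, -5, 0], [0, -4.7, -6, -5, 0], [0, -4.7, -6, -5, 0], [0, -4.7, -6, -5, 0]]}}

```text
clock: 2.2
eef_pos: [424.4, 119.6, 306.8]
tool_rot: [3.14, 0.001, 2.895]
force: [-0.2, 0.2, -0.6]
width: 85.4
gripper_force: 0.0
```

```bash
cat > sq.py <<'E'
from h import *
import sys
p,d,P,E=shot("wrist"); save(p,sys.argv[1]+".png",1.2)
r=ctrl.trace("wrist","square"); g=ctrl.trace("wrist","square_grip"); m=ctrl.trace("wrist","mat")
z=P[...,2]
for k,rr in (("sq",r),("grip",g),("mat",m)):
    for q in rr[:2]: print(k,round(q["confidence"],2),np.round(q["bbox"]))
def fit(mask,k):
    q=P[mask][:,:2].astype(np.float32)
    rc=cv2.minAreaRect(q); print(k,len(q),"rect",np.round(rc[0],1),np.round(rc[1],1),round(rc[2],2),"median z",np.median(P[mask][:,2]).round(1))
    return q
if r:
    b=r[0]["pixels"]; b=cv2.dilate(b.astype(np.uint8),np.ones((9,9)))>0
    base=float(sys.argv[2])
    q=fit(b&(abs(z-base-12)<3.5),"legs"); h=fit(b&(z>base+40)&(z<base+70),"grip")
    t=b&(abs(z-base-60)<4); 
    if t.sum()>10: fit(t,"gript")
    # model fit of L (points of the top face)
    from scipy.optimize import minimize
    from scipy.spatial import cKDTree
    a=np.arange(-57,38,1.5)+.75; gx,gy=np.meshgrid(np.arange(-56.5,38,1.),np.arange(-37.5,57,1.))
    L=((gx>18)|(gy<-18)); M=np.c_[gx[L],gy[L]]; kd=cKDTree(q)
    qs=q[::max(1,len(q)//1500)]; Ms=M[::3]
    def tr(v,pts): c,s=np.cos(v[2]),np.sin(v[2]); return pts@np.array([[c,s],[-s,c]])+v[:2]
    def cost(v):
        w=tr(v,Ms); a=np.minimum(kd.query(w)[0],8).mean(); b=np.minimum(cKDTree(w).query(qs)[0],8).mean(); return a+2*b
    c0=np.median(h,0) if len(h) else np.median(q,0)
    best=min((minimize(cost,[*c0,y],method="Nelder-Mead",options=dict(initial_simplex=[[*c0,y],[c0[0]+8,c0[1],y],[c0[0],c0[1]+8,y],[*c0,y+.3]])) for y in np.arange(0,6.2,.5)),key=lambda o:o.fun)
    print("SQUARE origin",best.x[:2].round(1),"yaw",round((best.x[2]+np.pi)%(2*np.pi)-np.pi,4),"cost",round(best.fun,2))
if m:
    dk=(p.max(2)<70)&(abs(z-3)<6); n,l,st,_=cv2.connectedComponentsWithStats(dk.astype(np.uint8)); i=1+np.argmax(st[1:,4]); fit(l==i,"mat")
go(425,118,205)
E
python3 sq.py w1 3
```

```text
sq 0.81 [208. 114. 312. 191.]
sq 0.36 [454.  30. 512. 100.]
grip 0.85 [204. 112. 312. 193.]
mat 0.9 [187.  73. 335. 217.]
legs 2400 rect [411.1 121.3] [95.1 94.9] 13.89 median z 15.5
grip 532 rect [422.5 114.5] [24.3 24. ] 13.38 median z 63.1
gript 481 rect [422.5 114.4] [24.3 23.7] 12.81 median z 63.3
SQUARE origin [422.1 114.9] yaw 0.2431 cost 2.52
mat 8857 rect [423.8 121.6] [137.1 137.1] 9.67 median z 3.5
MOVE [-0.28 -0.26 10.06] 0 at [423.1 121.2 305.6] rpy [-3.141e+00 -2.000e-03  2.900e+00] F [ 0.4 -0.3  0.6] w 85.4 t 2.4 q [-0.43  0.27  0.12  2.   -0.04  0.87  1.03]
```

View pics/w1.png

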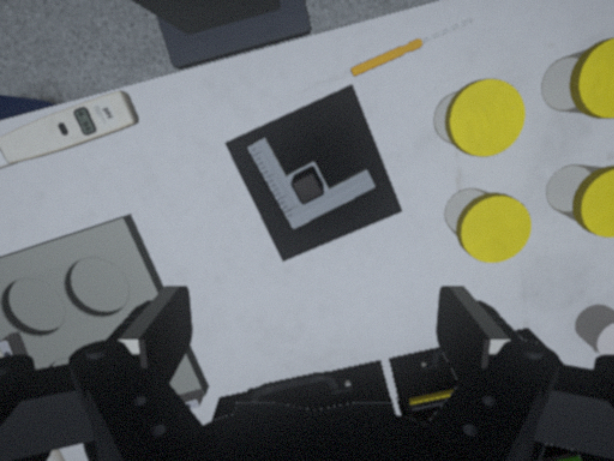

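The wrist view shows the square in the middle of the mat at picture (300,185), with its corner at lower left (295,228). That agrees with the fit: origin (422,115), yaw 0.24. The cups are on the right and the rack at lower left. I'll look at the rack next.

>>> {"name": "play_rows", "arguments": {"targets": [[0, -18.6, -26.4, 0, -28], [0, -18.6, -26.4, 0, -28], [0, -18.6, -26.4, 0, -28], [0, -18.6, -26.4, 0, -28], [0, -18.6, -26.4, 0, -28], [0, -18.6, -26.4, 0, -28], [0, -18.6, -26.4, 0, -28], [0, -18.6, -26.4, 0, -28], [0, -18.6, -26.4, 0, -28], [0, -18.6, -26.4, 0, -28]]}}

```text
clock: 3.4
eef_pos: [540.4, -178.9, 305.6]
tool_rot: [3.14, -0.001, -2.895]
force: [0.4, 0.2, -0.2]
width: 85.3
gripper_force: 0.0
```

```bash
cat > rk.py <<'E'
from h import *
import sys
p,d,P,E=shot("wrist"); save(p,sys.argv[1]+".png",1.2)
z=P[...,2]
for n in ("rack","stop_bar","back_wall"):
    for q in ctrl.trace("wrist",n)[:2]: print(n,round(q["confidence"],2),np.round(q["bbox"]))
Q=P.reshape(-1,3); ok=(Q[:,0]>400)&(Q[:,0]<670)&(Q[:,1]>-300)&(Q[:,1]<-50)
Q=Q[ok]; np.save("rk.npy",Q)
pl=Q[abs(Q[:,2]-18)<4]; rc=cv2.minAreaRect(pl[:,:2].astype(np.float32)); print("plate",np.round(rc[0],1),np.round(rc[1],1),round(rc[2],2),np.median(pl[:,2]))
tp=Q[(abs(Q[:,2]-38)<5)]
H=np.zeros((300,300),np.uint8); xi=((tp[:,:2]-[395,-310])).astype(int); H[xi[:,0].clip(0,299),xi[:,1].clip(0,299)]=255
H=cv2.morphologyEx(H,cv2.MORPH_CLOSE,np.ones((5,5)));cv2.imwrite("pics/top.png",H)
# pockets: pixels low inside the plate
lo=np.zeros((300,300),np.uint8); pk=Q[(Q[:,2]<12)]; xi=((pk[:,:2]-[395,-310])).astype(int); lo[xi[:,0].clip(0,299),xi[:,1].clip(0,299)]=255
lo=cv2.morphologyEx(lo,cv2.MORPH_CLOSE,np.ones((5,5)))
for c in cv2.findContours(lo,cv2.RETR_EXTERNAL,cv2.CHAIN_APPROX_NONE)[0]:
    (a,b),r=cv2.minEnclosingCircle(c)
    if r>15: print("pocket",round(b+395,1),round(a-310,1),round(r,1),cv2.contourArea(c))
go(633,-250,200)
E
python3 rk.py w2
```

```text
stop_bar 0.96 [179. 108. 221. 226.]
back_wall 0.82 [175. 218. 336. 251.]
plate [ 525.9 -169. ] [213.3 196.8] 3.89 18.426335856138394
pocket 584.2 -203.9 34.1 3405.5
pocket 578.9 -127.4 34.2 3395.5
pocket 483.6 -210.4 34.4 3535.0
pocket 478.4 -133.9 34.4 3504.5
pocket 553.0 -293.0 116.2 3290.0
pocket 534.1 -163.5 174.4 10515.0
MOVE [-7.25 -9.08 10.64] 0 at [ 540.6 -179.7  306.4] rpy [ 3.141  0.    -2.895] F [ 0.4 -0.6 -0.1] w 85.1 t 3.6 q [ 0.2   0.46  0.11  1.68 -0.06  1.    2.15]
```

View pics/w2.png

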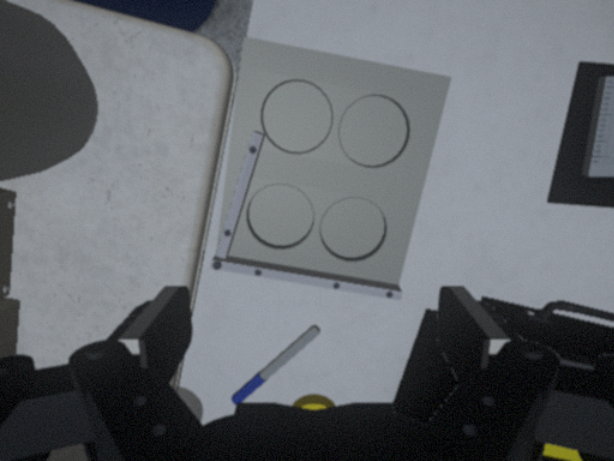

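Rack in clear view: four pockets, the back wall along the bottom from (215,262) to (400,292), and the end stop from (220,262) up to (257,135), swung in slightly. I'll fit the corner now.

Run:
```python
from h import *
Q=np.load("rk.npy")
h=np.array([[584.2,-203.9],[578.9,-127.4],[483.6,-210.4],[478.4,-133.9]]); c=h.mean(0)
v=(h[0]-h[2])+(h[1]-h[3]); w=(h[1]-h[0])+(h[3]-h[2]); print("yaws",np.degrees(np.arctan2(v[1],v[0])),np.degrees(np.arctan2(-w[0],w[1])))
from h import *
for yaw in (np.radians(3.8),):
    Rm=np.array([[np.cos(yaw),-np.sin(yaw)],[np.sin(yaw),np.cos(yaw)]])
    L=(Q[:,:2]-c)@Rm; t=abs(Q[:,2]-38)<3
    bw=L[t&(L[:,0]>75)]; 
    for y0 in range(-100,110,20):
        s=bw[(bw[:,1]>=y0)&(bw[:,1]<y0+20)]
        if len(s)>5: print("wall y",y0,np.percentile(s[:,0],[3,97]).round(1))
    sb=L[t&(L[:,0]<85)&(L[:,1]<0)]
    xs,ys=[],[]
    for x0 in range(-50,90,15):
        s=sb[(sb[:,0]>=x0)&(sb[:,0]<x0+15)]
        if len(s)>5: q=np.percentile(s[:,1],[3,97]); print("stop x",x0,q.round(1))
    pl=L[abs(Q[:,2]-18)<2.5]; print("plate in rack frame",np.percentile(pl,[.3,99.7],axis=0).round(1))
    for p in ([92,-90],[95,-88]): print(p,(Rm@p+c).round(1))
print("c",c)
```

```text
yaws 3.6987080137928428 3.925907703684025
wall y -100 [ 76.1 108.9]
wall y -80 [ 99.9 109.4]
wall y -60 [ 99.9 109.4]
wall y -40 [ 99.8 109. ]
wall y -20 [ 99.7 109.4]
wall y 0 [ 99.8 109.5]
wall y 20 [ 99.6 109.1]
wall y 40 [ 99.9 109.6]
wall y 60 [ 99.9 109.5]
wall y 80 [ 99.7 109.4]
stop x -35 [-75.2 -65.8]
stop x -20 [-77.5 -67.2]
stop x -5 [-79.7 -69.5]
stop x 10 [-81.8 -71.9]
stop x 25 [-84.1 -74.4]
stop x 40 [-86.5 -76.3]
stop x 55 [-88.9 -78.5]
stop x 70 [-91.1 -81.2]
plate in rack frame [[-111.6  -97.5]
 [ 100.2   97.8]]
[92, -90] [ 629.  -252.6]
[95, -88] [ 631.9 -250.4]
c [ 531.275 -168.9  ]
```

>>> {"name": "play_rows", "arguments": {"targets": [[0, 4.3, 31.4, 12.5, 0], [0, 4.3, 31.4, 12.5, 0], [0, 4.3, 31.4, 12.5, 0], [0, 4.3, 31.4, 12.5, 0], [0, 4.3, 31.4, 12.5, 0], [0, 4.3, 31.4, 12.5, 0], [0, 4.3, 31.4, 12.5, 0], [0, 4.3, 31.4, 12.5, 0], [0, 4.3, 31.4, 12.5, 0]]}}

```text
clock: 4.5
eef_pos: [422.6, 114.2, 181.4]
tool_rot: [-3.142, -0.0, -2.894]
force: [2.4, -0.2, 1.0]
width: 85.2
gripper_force: 0.0
```

```bash
sed -i '$d' sq.py; echo 'go(422.3,114.7,47,-2.9026)'>>sq.py; python3 sq.py w3 3
```

```text
sq 0.96 [214. 104. 328. 217.]
sq 0.38 [  0.  97.  48. 307.]
grip 0.59 [212. 106. 327. 215.]
grip 0.44 [191.  86. 359. 250.]
mat 0.89 [190.  87. 359. 250.]
mat 0.36 [475. 285. 512. 307.]
legs 4541 rect [411.  121.2] [94.9 94.8] 14.25 median z 15.4
grip 1189 rect [422.2 114.6] [23.9 23.8] 13.52 median z 63.1
gript 1052 rect [422.3 114.4] [23.8 23.4] 14.61 median z 63.2
SQUARE origin [422.4 115.9] yaw 0.2514 cost 2.62
mat 17029 rect [423.8 121.6] [137.3 137.8] 9.71 median z 3.5
MOVE [ 0.11  0.32 13.49] 0.1 at [423.9 111.9 181.9] rpy [-3.141e+00  1.000e-03 -2.900e+00] F [ 0.5  0.1 -1. ] w 85.6 t 4.7 q [-0.37  0.46  0.07  2.16 -0.06  0.52  1.56]
```

>>> {"name": "play_rows", "arguments": {"targets": [[0, 0, 0.1, 5, -0.4], [0, 0, 0.1, 8, -0.4], [0, 0, 0.1, 8, -0.4], [0, 0, 0.1, 8, -0.4], [0, 0, 0.1, 8, -0.4]]}}

```text
clock: 5.2
eef_pos: [424.0, 113.9, 102.7]
tool_rot: [3.142, 0.003, -2.892]
force: [-0.6, -0.4, -0.4]
width: 85.0
gripper_force: 0.0
```

Run:
```python
from h import *
for i in range(4):
    ctrl.get_image("wrist"); go(422.3,114.7,47,-2.895)
```

```text
MOVE [0.17 0.11 5.58] 0.2 at [424.  114.  102.8] rpy [ 3.141e+00  3.000e-03 -2.892e+00] F [-0.6  0.4  0.6] w 85.5 t 5.2 q [-0.35  0.62  0.04  2.22 -0.08  0.3   1.57]
MOVE [0.16 0.09 5.58] 0.2 at [423.9 114.2 102.8] rpy [ 3.141e+00  3.000e-03 -2.891e+00] F [ 0.2 -0.5 -0.6] w 85.4 t 5.3 q [-0.35  0.62  0.04  2.22 -0.08  0.3   1.57]
MOVE [0.14 0.08 5.56] 0.2 at [423.7 114.2 102.7] rpy [ 3.141e+00  3.000e-03 -2.891e+00] F [ 0.6  0.1 -0.1] w 85.5 t 5.3 q [-0.36  0.62  0.04  2.22 -0.08  0.3   1.57]
MOVE [0.12 0.07 5.55] 0.2 at [423.5 114.2 102.5] rpy [ 3.141e+00  3.000e-03 -2.891e+00] F [1.  0.1 0.2] w 85.3 t 5.4 q [-0.36  0.62  0.04  2.22 -0.08  0.3   1.57]
```

>>> {"name": "play_rows", "arguments": {"targets": [[0, 0.1, 0.1, 3, 0.2], [0, 0.1, 0.1, 5.4, 0.2], [0, 0.1, 0.1, 5.4, 0.2], [0, 0.1, 0.1, 5.4, 0.2], [1, 0.1, 0.1, 5.4, 0.2], [1, 0.1, 0.1, 5.4, 0.2], [1, 0.1, 0.1, 5.4, 0.2], [1, 0.1, 0.1, 5.4, 0.2], [1, 0.1, 0.1, 5.4, 0.2], [1, 0.1, 0.1, 5.4, 0.2]]}}

```text
clock: 6.4
eef_pos: [421.8, 114.8, 47.9]
tool_rot: [3.141, 0.001, -2.894]
force: [-0.9, 0.4, 5.5]
width: 23.5
gripper_force: 59.5
```

Run:
```python
from h import *
go(422.3,114.7,47,-2.895)
```

```text
MOVE [-0.04 -0.02  0.09] 0.0 at [421.8 114.8  47.9] rpy [ 3.141e+00  1.000e-03 -2.894e+00] F [-0.9  0.4  5.5] w 23.5 t 6.4 q [-0.51  0.76  0.27  2.25 -0.9   0.23  2.39]
```

>>> {"name": "play_rows", "arguments": {"targets": [[1, 0, 0, -5, 0], [1, 0, 0, -9, 0], [1, 0, 0, -9, 0], [1, -8.5, -33.6, -9, 10.4], [1, -8.5, -33.6, -9, 10.4], [1, -8.5, -33.6, -9, 10.4], [1, -8.5, -33.6, -9, 10.4], [1, -8.5, -33.6, -9, 10.4], [1, -8.5, -33.6, -9, 10.4], [1, -8.5, -33.6, -9, 10.4]]}}

```text
clock: 7.4
eef_pos: [586.3, -192.1, 136.1]
tool_rot: [3.14, -0.001, -3.077]
force: [0.2, 0.3, -2.6]
width: 23.0
gripper_force: 60.2
```

>>> {"name": "play_rows", "arguments": {"targets": [[1, 0, 0, 0, 0], [1, 0, 0, 0, 0], [1, 0, 0, 0, 0], [1, 0, 0, 0, 0]]}}

```text
clock: 7.8
eef_pos: [585.7, -188.1, 136.6]
tool_rot: [3.14, -0.001, -3.074]
force: [0.4, -0.2, -2.1]
width: 23.4
gripper_force: 60.4
```

```bash
cat > ir.py <<'E'
from h import *
import sys
p,d,P,E=shot("wrist"); save(p,sys.argv[1]+".png",1.2)
go(586.5,-189.8,70,-3.0753)
E
python3 ir.py w4
```

```text
MOVE [-0.06 -0.16  6.69] 0.1 at [ 585.9 -188.3  136.9] rpy [ 3.140e+00 -1.000e-03 -3.074e+00] F [ 0.3 -0.4 -3.1] w 23.0 t 7.8 q [-0.1   0.81  0.62  1.73 -0.63  0.81  2.47]
```

View pics/w4.png

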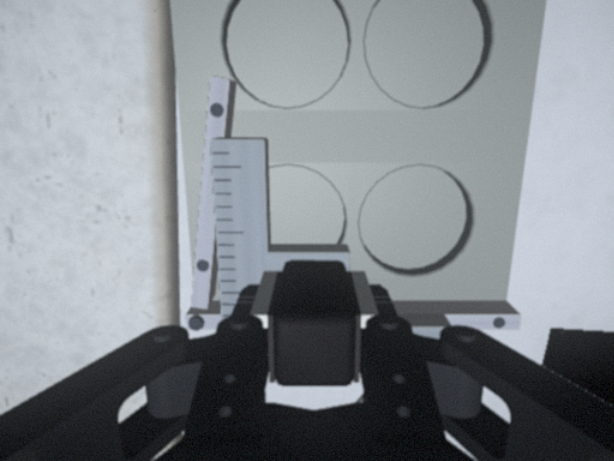

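The square hangs above the corner, parallel to the wall. The end stop lies just left of its leg at (210,110)-(200,300). I'll lower it.

>>> {"name": "play_rows", "arguments": {"targets": [[1, 0, 0, 3, 0], [1, 0, 0, 5, 0], [1, 0, 0, 6.5, 0], [1, 0, 0, 7.0, 0], [1, 0, 0, 7.2, 0], [1, 0, 0, 7.4, 0], [1, 0, 0, 7.5, 0], [1, 0, 0, 7.5, 0], [1, 0, 0, 7.5, 0], [1, 0, 0, 7.5, 0]]}}

```text
clock: 8.85
eef_pos: [586.7, -190.4, 62.9]
tool_rot: [-3.141, 0.001, -3.076]
force: [-0.1, -0.1, 1.2]
width: 23.4
gripper_force: 60.6
```

```bash
python3 -c "
from h import *
go(595.9,-211.2,63,-3.0753)"
```

```text
MOVE [-0.78 -2.13 -0.  ] -0.0 at [ 586.7 -190.4   62.9] rpy [-3.141e+00  1.000e-03 -3.076e+00] F [-0.1 -0.1  1.2] w 23.4 t 8.8 q [-0.05  0.91  0.54  1.76 -0.71  0.67  2.53]
```

>>> {"name": "play_rows", "arguments": {"targets": [[1, -0.2, -0.5, 0.1, 0], [1, -0.4, -0.9, 0.1, 0], [1, -0.5, -1.2, 0.1, 0], [1, -0.6, -1.5, 0.1, 0], [1, -0.7, -1.7, 0.1, 0], [1, -0.7, -1.9, 0.1, 0], [1, -0.8, -2.0, 0.1, 0], [1, -0.8, -2.1, 0.1, 0], [1, -0.8, -2.1, 0.1, 0], [1, -0.8, -2.1, 0.1, 0]]}}

```text
clock: 9.85
eef_pos: [594.8, -203.8, 63.3]
tool_rot: [3.129, -0.002, -3.073]
force: [-8.4, 13.7, 21.8]
width: 23.3
gripper_force: 63.6
```

```bash
python3 -c "
from h import *
go(595.9,-211.2,63,-3.0753)"
```

```text
MOVE [-0.06 -0.75  0.02] 0.1 at [ 594.8 -203.8   63.3] rpy [ 3.129e+00 -2.000e-03 -3.073e+00] F [-8.4 13.7 21.8] w 23.3 t 9.8 q [-0.02  0.92  0.54  1.72 -0.7   0.71  2.54]
```

>>> {"name": "play_rows", "arguments": {"targets": [[1, 0.2, 0, -0.1, 0], [1, 0.2, -0.1, -0.12, 0], [1, 0.2, -0.2, -0.12, 0], [1, 0.2, -0.2, -0.12, 0], [1, 0.2, -0.2, -0.12, 0]]}}

```text
clock: 10.35
eef_pos: [594.1, -210.7, 63.1]
tool_rot: [3.138, 0.0, -3.075]
force: [-2.3, 6.7, 8.2]
width: 23.1
gripper_force: 61.9
```

```bash
python3 ir.py w5
```

```text
MOVE [ 0.62  2.13 -0.69] 0.0 at [ 594.1 -210.6   63.1] rpy [ 3.138  0.    -3.075] F [-1.3  7.1  8.5] w 23.6 t 10.4 q [-0.02  0.92  0.55  1.72 -0.7   0.71  2.54]
```

View pics/w5.png

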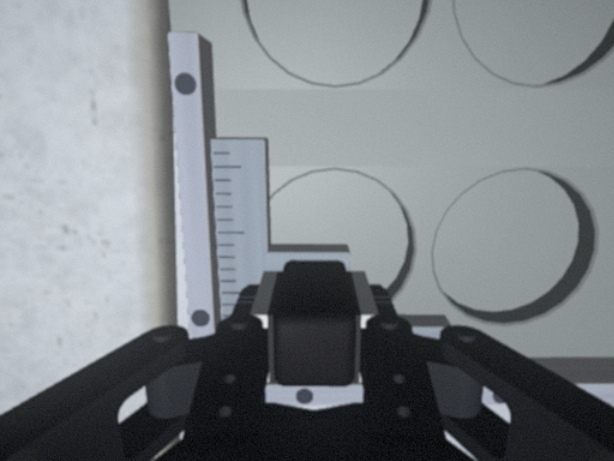

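The stop has been pushed out and lies nearly parallel to the leg at (215,140)-(218,300). Next I'll press into both faces and hold.

>>> {"name": "play_rows", "arguments": {"targets": [[1, -0.1, -0.2, 0, 0], [1, -0.2, -0.3, 0, 0], [1, -0.3, -0.4, 0, 0], [1, -0.3, -0.5, 0, 0], [1, -0.3, -0.6, 0, 0], [1, -0.3, -0.6, 0, 0], [1, -0.4, -0.7, 0, 0], [1, -0.4, -0.7, 0, 0]]}}

```text
clock: 11.2
eef_pos: [594.8, -212.2, 63.4]
tool_rot: [3.126, -0.007, -3.073]
force: [-11.5, 18.4, 25.6]
width: 23.4
gripper_force: 64.1
```

```bash
python3 -c "
from h import *
go(595.9,-211.2,63,-3.0753)"
```

```text
MOVE [-0.11  0.09  0.04] 0.1 at [ 594.8 -212.2   63.4] rpy [ 3.126 -0.007 -3.073] F [-11.5  18.4  25.6] w 23.4 t 11.2 q [-0.01  0.93  0.55  1.7  -0.7   0.73  2.54]
```

>>> {"name": "play_rows", "arguments": {"targets": [[1, 0, 0, -0.1, 0], [1, -0.1, 0, -0.15, 0], [1, -0.1, 0, -0.15, 0], [1, -0.2, 0, -0.15, 0], [1, -0.2, 0, -0.15, 0], [1, -0.2, -0.1, -0.15, 0], [1, -0.2, -0.1, -0.1, 0], [1, -0.2, -0.1, -0.1, 0], [1, -0.2, -0.1, -0.1, 0], [1, -0.2, -0.1, -0.1, 0]]}}

```text
clock: 12.2
eef_pos: [595.1, -212.3, 63.6]
tool_rot: [3.124, -0.011, -3.074]
force: [-15.0, 18.4, 23.0]
width: 23.4
gripper_force: 63.7
```

```bash
cat > ck.py <<'E'
from h import *
go(595.9,-211.2,63,-3.0753)
p,d,P,E=shot("scene"); z=P[...,2]
c=np.array([531.275,-168.9]);yaw=np.radians(3.8); Rm=np.array([[np.cos(yaw),-np.sin(yaw)],[np.sin(yaw),np.cos(yaw)]])
for n in("scene","wrist"):
    p,d,P,E=shot(n); Q=P.reshape(-1,3); L=(Q[:,:2]-c)@Rm; t=abs(Q[:,2]-38)<4
    for x0 in range(-35,80,15):
        s=L[t&(L[:,0]>=x0)&(L[:,0]<x0+15)&(L[:,1]<-60)&(L[:,1]>-108)]
        if len(s)>8: print(n,"stop",x0,np.percentile(s[:,1],[5,50,95]).round(1),len(s))
    t=abs(Q[:,2]-30)<3
    for x0 in range(-35,80,15):
        s=L[t&(L[:,0]>=x0)&(L[:,0]<x0+15)&(L[:,1]<-40)&(L[:,1]>-100)]
        if len(s)>8: print(n,"leg",x0,np.percentile(s[:,1],[5,50,95]).round(1),len(s))
E
python3 ck.py
```

```text
MOVE [-0.09  0.1   0.06] 0.1 at [ 595.1 -212.3   63.6] rpy [ 3.124 -0.011 -3.074] F [-15.   18.4  23. ] w 23.4 t 12.2 q [-0.01  0.93  0.55  1.7  -0.69  0.73  2.54]
scene stop -35 [-94.6 -89.8 -85.4] 25
scene stop -20 [-94.8 -90.9 -85.4] 30
scene stop -5 [-94.4 -90.5 -85.9] 28
scene stop 10 [-94.4 -91.1 -86. ] 27
scene stop 25 [-94.5 -91.5 -84.8] 31
scene stop 40 [-94.4 -89.5 -71.2] 29
scene stop 55 [-94.7 -91.1 -84.7] 24
scene stop 70 [-94.9 -90.4 -84.5] 27
scene leg -35 [-93.9 -90.9 -86.1] 9
scene leg -5 [-94.8 -76.2 -65.7] 25
scene leg 10 [-94.4 -73.6 -65.9] 41
scene leg 25 [-94.7 -75.1 -65.6] 36
scene leg 40 [-94.1 -66.3 -43.5] 61
scene leg 55 [-94.2 -71.4 -61.3] 42
scene leg 70 [-94.3 -72.2 -61.3] 42
wrist stop -35 [-93.7 -88.8 -84.5] 791
wrist stop -20 [-93.6 -88.8 -84.5] 1056
wrist stop -5 [-93.6 -88.8 -84.5] 989
wrist stop 10 [-93.6 -88.8 -84.4] 907
wrist stop 25 [-93.6 -88.7 -84.4] 843
wrist stop 40 [-93.6 -88.8 -84.4] 781
wrist stop 55 [-93.6 -88.6 -84.4] 729
wrist stop 70 [-93.6 -89.3 -84.6] 364
wrist leg -35 [-84.8 -84.5 -84.2] 85
wrist leg -20 [-84.8 -84.5 -84.3] 124
wrist leg -5 [-84.5 -75.6 -65.3] 747
wrist leg 10 [-84.  -74.5 -65.1] 1594
wrist leg 25 [-83.9 -74.4 -65.1] 1487
wrist leg 40 [-83.5 -70.  -45. ] 1960
wrist leg 55 [-84.3 -79.  -69.1] 731
wrist leg 70 [-84.4 -82.6 -79.8] 105
```

```bash
cat > ck2.py <<'E'
from h import *
go(595.9,-211.2,63,-3.0753)
c=np.array([531.275,-168.9]);yaw=np.radians(3.8); Rm=np.array([[np.cos(yaw),-np.sin(yaw)],[np.sin(yaw),np.cos(yaw)]])
for n in("wrist","side"):
    p,d,P,E=shot(n); Q=P.reshape(-1,3); L=(Q[:,:2]-c)@Rm; t=abs(Q[:,2]-30)<3
    for y0 in range(-30,20,8):
        b=(L[:,1]>=y0)&(L[:,1]<y0+8); s=t&b&(L[:,0]>60)&(L[:,0]<115)
        w=b&(abs(Q[:,2]-38)<3)&(L[:,0]>90)
        if s.sum()>8: print(n,"yleg",y0,np.percentile(L[s,0],[3,97]).round(1),"z",np.median(Q[s,2]).round(1),s.sum(),"wall",np.percentile(L[w,0],[3,97]).round(1) if w.sum()>8 else 0)
    for x0 in range(0,60,15):
        s=t&(L[:,0]>=x0)&(L[:,0]<x0+15)&(L[:,1]<-66)&(L[:,1]>-82)
        if s.sum()>8: print(n,"xleg z",x0,np.median(Q[s,2]).round(1))
E
python3 ck2.py
```

```text
MOVE [-0.09  0.1   0.06] 0.1 at [ 595.1 -212.3   63.6] rpy [ 3.124 -0.011 -3.074] F [-15.   17.1  23.6] w 23.1 t 12.3 q [-0.01  0.93  0.55  1.7  -0.69  0.73  2.54]
wrist yleg -14 [78.8 81.1] z 30.8 9 wall 0
wrist yleg -6 [78.7 83.1] z 31.3 190 wall 0
wrist yleg 2 [78.7 83.6] z 31.1 125 wall 0
wrist xleg z 0 31.2
wrist xleg z 15 31.2
wrist xleg z 30 31.1
wrist xleg z 45 30.9
side yleg -30 [ 81.8 107.7] z 30.9 10 wall 0
side yleg -22 [ 81.9 107.7] z 31.5 10 wall 0
side yleg 2 [81.4 99. ] z 31.2 13 wall 0
side xleg z 15 30.7
```

>>> {"name": "play_rows", "arguments": {"targets": [[1, 0, 0.3, -0.1, 0], [1, 0, 0.6, -0.15, 0], [1, -0.1, 0.6, -0.15, 0], [1, -0.3, 0.6, -0.15, 0], [1, -0.4, 0.6, -0.15, 0], [1, -0.4, 0.6, -0.15, 0]]}}

```text
clock: 13.05
eef_pos: [596.5, -211.8, 63.6]
tool_rot: [3.133, -0.014, -3.075]
force: [-14.9, 7.0, 10.5]
width: 23.5
gripper_force: 62.1
```

>>> {"name": "play_rows", "arguments": {"targets": [[1, 0, -0.2, 0, 0], [1, 0, -0.4, 0, 0], [1, 0, -0.6, 0, 0], [1, 0, -0.7, 0, 0], [1, 0, -0.7, 0, 0], [1, 0, -0.7, 0.1, 0], [1, 0, -0.7, 0.1, 0], [1, 0, -0.7, 0.1, 0], [1, 0, -0.7, 0.1, 0], [1, 0, -0.7, 0.1, 0]]}}

```text
clock: 14.05
eef_pos: [596.5, -212.3, 63.9]
tool_rot: [3.122, -0.016, -3.073]
force: [-20.2, 19.7, 27.2]
width: 23.2
gripper_force: 64.1
```

```bash
python3 ck2.py
```

```text
MOVE [0.06 0.11 0.09] 0.1 at [ 596.5 -212.3   63.9] rpy [ 3.122 -0.016 -3.073] F [-20.2  19.7  27.2] w 23.2 t 14.1 q [-0.01  0.93  0.55  1.69 -0.69  0.75  2.53]
wrist yleg -14 [79.9 82.3] z 29.3 13 wall 0
wrist yleg -6 [80.  84.5] z 31.4 197 wall 0
wrist yleg 2 [79.8 84.9] z 30.9 125 wall 0
wrist xleg z 0 31.8
wrist xleg z 15 31.7
wrist xleg z 30 31.4
wrist xleg z 45 31.1
side yleg -30 [ 82.8 107.2] z 31.8 9 wall 0
side yleg -22 [ 83.5 107.2] z 29.9 9 wall 0
side yleg -6 [82.1 98.5] z 29.7 9 wall 0
side yleg 2 [ 83.1 107.7] z 31.0 10 wall 0
```

>>> {"name": "play_rows", "arguments": {"targets": [[1, 0.1, 0.3, 0, 0], [1, 0.2, 0.5, 0, 0], [1, 0.25, 0.6, 0, 0], [1, 0.25, 0.6, 0, 0], [1, 0.25, 0.6, 0.1, 0], [1, 0.25, 0.6, 0.1, 0], [1, 0.25, 0.6, 0.1, 0], [1, 0.25, 0.6, 0.1, 0], [1, 0.25, 0.6, 0.1, 0], [1, 0.25, 0.6, 0.1, 0]]}}

```text
clock: 15.15
eef_pos: [596.2, -211.9, 63.4]
tool_rot: [3.132, -0.01, -3.075]
force: [-14.0, 11.1, 20.1]
width: 23.4
gripper_force: 63.4
```

```bash
python3 ck2.py;python3 ck.py|grep wrist
```

```text
MOVE [0.03 0.07 0.04] 0.0 at [ 596.2 -211.9   63.4] rpy [ 3.132 -0.01  -3.075] F [-14.   11.1  20.1] w 23.4 t 15.2 q [-0.02  0.93  0.55  1.7  -0.69  0.73  2.53]
wrist yleg -14 [79.8 82. ] z 30.8 12 wall 0
wrist yleg -6 [79.9 84.4] z 30.8 186 wall 0
wrist yleg 2 [79.6 85. ] z 30.3 126 wall 0
wrist xleg z 0 31.3
wrist xleg z 15 31.2
wrist xleg z 30 31.1
wrist xleg z 45 30.9
side yleg -30 [ 82.8 106.9] z 30.9 11 wall 0
side yleg -14 [ 82.6 107.2] z 30.0 9 wall 0
side yleg -6 [81.8 98.4] z 30.0 9 wall 0
side yleg 2 [ 86.3 108.4] z 30.5 11 wall 0
side xleg z 15 31.0
wrist stop -35 [-93.8 -88.9 -84.7] 795
wrist stop -20 [-93.8 -88.8 -84.6] 1076
wrist stop -5 [-93.7 -88.9 -84.6] 996
wrist stop 10 [-93.7 -88.9 -84.6] 915
wrist stop 25 [-93.8 -88.8 -84.5] 841
wrist stop 40 [-93.7 -88.8 -84.5] 780
wrist stop 55 [-93.6 -88.8 -84.5] 737
wrist stop 70 [-93.7 -89.2 -84.6] 427
wrist leg -35 [-84.9 -84.6 -84.4] 92
wrist leg -20 [-84.9 -84.6 -84.4] 132
wrist leg -5 [-84.6 -76.1 -65.5] 646
wrist leg 10 [-84.  -74.5 -65.2] 1598
wrist leg 25 [-84.  -74.5 -65.2] 1469
wrist leg 40 [-83.5 -70.3 -45. ] 1967
wrist leg 55 [-84.4 -78.3 -67.2] 829
wrist leg 70 [-84.6 -82.4 -79.5] 140
```

>>> {"name": "play_rows", "arguments": {"targets": [[1, 0.15, 0.2, 0.05, 0], [1, 0.2, 0.2, 0.1, 0], [1, 0.2, 0.2, 0.1, 0], [1, 0.2, 0.2, 0.1, 0], [1, 0.2, 0.2, 0.1, 0], [1, 0.2, 0.2, 0.1, 0], [1, 0.2, 0.2, 0.1, 0], [1, 0.2, 0.2, 0.1, 0], [1, 0.2, 0.2, 0.1, 0], [1, 0.2, 0.2, 0.1, 0]]}}

```text
clock: 16.4
eef_pos: [596.0, -211.6, 63.1]
tool_rot: [3.136, -0.006, -3.075]
force: [-11.2, 8.6, 20.1]
width: 23.3
gripper_force: 63.3
```

```bash
python3 ck2.py|grep -v side
```

```text
MOVE [0.01 0.04 0.01] 0.0 at [ 596.  -211.6   63.1] rpy [ 3.136 -0.006 -3.075] F [-11.2   8.6  20.1] w 23.3 t 16.4 q [-0.02  0.93  0.55  1.71 -0.69  0.72  2.54]
wrist yleg -6 [79.8 84.4] z 30.4 178 wall 0
wrist yleg 2 [79.7 85.1] z 30.1 119 wall 0
wrist xleg z 0 30.9
wrist xleg z 15 30.8
wrist xleg z 30 30.8
wrist xleg z 45 30.7
```

>>> {"name": "play_rows", "arguments": {"targets": [[1, 0.2, 0.4, -0.1, 0], [1, 0.6, 1.0, -0.3, 0], [1, 0.8, 1.4, -0.5, 0], [1, 0.8, 1.4, -2, 0], [1, 0.8, 1.4, -5, 0], [1, 0.8, 1.4, -9, 0], [1, 0.8, 1.4, -11, 0], [1, 0.8, 1.4, -11, 0], [1, 0.8, 1.4, -11, 0]]}}

```text
clock: 17.4
eef_pos: [590.4, -199.8, 172.3]
tool_rot: [-3.142, 0.001, -3.076]
force: [-0.2, 0.3, -2.3]
width: 23.3
gripper_force: 60.5
```

```bash
python3 ck.py|grep 'wrist stop'; python3 -c "
from h import *
go(422.3,121,170,-2.97)"
```

```text
wrist stop -35 [-93.9 -89.2 -84.8] 243
wrist stop -20 [-93.9 -89.  -84.7] 331
wrist stop -5 [-93.9 -89.3 -84.7] 197
MOVE [14.58 33.07  0.13] -6.1 at [ 589.5 -199.4  170.5] rpy [ 3.140e+00 -3.000e-03 -3.076e+00] F [ 0.7 -0.9 -2.8] w 23.5 t 17.6 q [-0.1   0.78  0.66  1.69 -0.59  0.88  2.45]
```

>>> {"name": "play_rows", "arguments": {"targets": [[1, 14.1, 32.8, 0, -6], [1, 14.1, 32.8, 0, -6], [1, 14.1, 32.8, 0, -6], [1, 14.1, 32.8, 0, -6], [1, 14.1, 32.8, 0, -6], [1, 14.1, 32.8, 0, -6], [1, 14.1, 32.8, 0, -6], [1, 14.1, 32.8, 0, -6], [1, 14.1, 32.8, 5, -6], [1, 14.1, 32.8, 8, -6]]}}

```text
clock: 18.55
eef_pos: [427.3, 118.9, 90.0]
tool_rot: [-3.141, -0.001, -2.968]
force: [-0.4, 0.9, -2.1]
width: 23.2
gripper_force: 60.4
```

>>> {"name": "play_rows", "arguments": {"targets": [[1, 0, 0, 0, 0], [1, 0, 0, 0, 0], [1, 0, 0, 0, 0]]}}

```text
clock: 18.85
eef_pos: [429.1, 117.5, 93.0]
tool_rot: [-3.141, 0.002, -2.972]
force: [0.0, -0.7, -1.8]
width: 23.8
gripper_force: 60.4
```

```bash
python3 -c "
from h import *
go(427,118.5,48,-2.972)"
```

```text
MOVE [0.2  0.14 4.5 ] -0.0 at [429.1 117.5  93. ] rpy [-3.141e+00  2.000e-03 -2.972e+00] F [ 0.  -0.7 -1.8] w 23.8 t 18.9 q [-0.65  0.7   0.47  2.22 -0.84  0.4   2.26]
```

>>> {"name": "play_rows", "arguments": {"targets": [[1, 0.2, 0.1, 3, 0], [1, 0.2, 0.1, 4, 0], [1, 0.2, 0.1, 4.4, 0], [1, 0.2, 0.1, 4.5, 0], [1, 0.2, 0.1, 4.55, 0], [1, 0.2, 0.1, 4.55, 0]]}}

```text
clock: 19.45
eef_pos: [426.7, 118.6, 47.9]
tool_rot: [3.142, 0.002, -2.971]
force: [-1.2, -1.4, 6.0]
width: 23.5
gripper_force: 61.7
```

```bash
python3 -c "
from h import *
go(427,118.5,48,-2.972)"
```

```text
MOVE [-0.03 -0.01 -0.01] 0.0 at [426.7 118.6  47.9] rpy [ 3.142e+00  2.000e-03 -2.971e+00] F [-1.2 -1.4  6. ] w 23.5 t 19.4 q [-0.55  0.77  0.33  2.24 -0.97  0.27  2.38]
```

>>> {"name": "play_rows", "arguments": {"targets": [[0, 0, 0, 0, 0], [0, 0, 0, 0, 0], [0, 0, 0, 0, 0], [0, 0, 0, 0, 0], [0, 0, 0, 0, 0], [0, 0, 0, -5, 0], [0, 0, 0, -10, 0], [0, 0, 0, -15, 0], [0, 0, 0, -20, 0], [0, 0, 0, -20, 0]]}}

```text
clock: 20.45
eef_pos: [429.2, 119.0, 251.4]
tool_rot: [3.14, 0.01, -2.971]
force: [-0.1, 0.4, -0.3]
width: 85.5
gripper_force: 0.0
```

>>> {"name": "play_rows", "arguments": {"targets": [[0, 2.5, 10, -2, 0], [0, 2.5, 10, -2, 0], [0, 2.5, 10, -2, 0], [0, 2.5, 10, -2, 0], [0, 2.5, 10, -2, 0]]}}

```text
clock: 20.95
eef_pos: [384.4, 212.0, 266.2]
tool_rot: [-3.141, -0.0, -2.972]
force: [0.4, -0.8, 0.5]
width: 85.2
gripper_force: 0.0
```

```bash
cat > cups.py <<'E'
from h import *
import sys
for i in range(3): ctrl.get_image("side")
p,d,P,E=shot("wrist"); save(p,sys.argv[1]+".png",1.2); z=P[...,2]
y=((p[...,0].astype(int)-p[...,2])>70)&(abs(z-float(sys.argv[2]))<6)
n,l,st,_=cv2.connectedComponentsWithStats(y.astype(np.uint8))
for i in range(1,n):
    if st[i,4]>300:
        q=P[l==i]; (c,r)=cv2.minEnclosingCircle(q[:,:2].astype(np.float32)); print("lid",np.round(c,1),round(r,1),np.median(q[:,2]).round(1),st[i].tolist())
E
cat sq.py | sed 's/^go.*//' > sq2.py; python3 sq2.py w6 3; python3 cups.py w7 71; python3 -c "
from h import *
go(405,278,200)"
```

```text
sq 0.96 [132. 124. 228. 213.]
sq 0.5 [292. 156. 357. 226.]
grip 0.7 [385. 168. 467. 238.]
grip 0.61 [133. 128. 226. 214.]
mat 0.93 [112. 110. 243. 233.]
legs 2582 rect [416.4 126.4] [95.8 95. ] 10.02 median z 15.5
grip 736 rect [426.7 118.7] [23.5 24.7] 9.53 median z 63.0
gript 575 rect [426.8 118.7] [23.4 24.6] 8.41 median z 63.3
SQUARE origin [427.  119.1] yaw 0.1696 cost 3.33
mat 10268 rect [423.7 121.6] [136.5 138. ] 9.65 median z 3.6
lid [400.5 275.4] 31.6 70.1 [291, 161, 66, 63, 3218]
lid [394.1 382.8] 31.8 70.0 [401, 174, 66, 62, 3140]
lid [498.8 269.6] 31.7 70.2 [268, 255, 61, 55, 2581]
MOVE [-3.11  6.12  6.64] 0 at [384.6 212.4 266.5] rpy [-3.142 -0.    -2.972] F [ 1.  -0.1 -0.9] w 85.4 t 21.4 q [-1.23  0.45  0.94  2.08 -0.49  0.85  1.74]
```

View pics/w7.png

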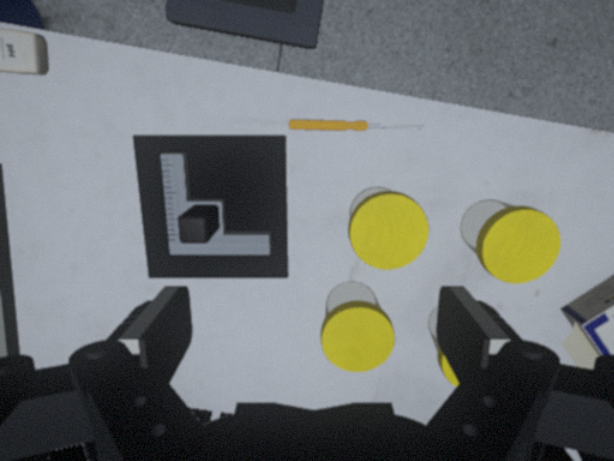

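The square lies flat in the mat's middle (grip at (200,222)). Four cup lids are in view. Next is cup A at (400,275), with the fingers turned to close along rack x.

>>> {"name": "play_rows", "arguments": {"targets": [[0, -2.6, 5.9, 10, 95.9], [0, -2.6, 5.9, 10, 95.9], [0, -2.6, 5.9, 10, 95.9], [0, -2.6, 5.9, 10, 95.9], [0, -2.6, 5.9, 10, 95.9], [0, -2.6, 5.9, 10, 95.9], [0, -2.6, 5.9, 10, 95.9], [0, -2.6, 5.9, 10, 95.9], [0, -2.6, 5.9, 10, 95.9], [0, -2.6, 5.9, 10, 95.9]]}}

```text
clock: 22.35
eef_pos: [400.1, 275.6, 166.4]
tool_rot: [-3.142, 0.0, 1.806]
force: [0.9, -0.1, -0.6]
width: 85.4
gripper_force: 0.0
```

```bash
python3 -c "
from h import *
go(400.5,275.4,150,1.637)"
```

```text
MOVE [-0.03  0.04  1.64] 9.7 at [400.1 275.6 166.4] rpy [-3.142  0.     1.806] F [ 0.9 -0.1 -0.6] w 85.4 t 22.4 q [-1.33  0.85  1.14  2.07 -1.01  0.94  0.62]
```

>>> {"name": "play_rows", "arguments": {"targets": [[0, 0, 0, 2, 9.7], [0, 0, 0, 4, 9.7], [0, 0, 0, 6, 9.7], [0, 0, 0, 6, 9.7], [0, 0, 0, 6, 9.7], [0, 0, 0, 6, 9.7]]}}

```text
clock: 22.95
eef_pos: [400.8, 275.4, 107.4]
tool_rot: [3.14, -0.0, 1.642]
force: [-0.3, -0.2, -0.1]
width: 85.1
gripper_force: 0.0
```

```bash
python3 -c "
from h import *
go(400.5,275.4,68,1.637)"; python3 cups.py w8 71
```

```text
MOVE [ 0.   -0.04  3.94] 0.3 at [400.8 275.4 107.4] rpy [ 3.14  -0.     1.642] F [-0.3 -0.2 -0.1] w 85.1 t 22.9 q [-1.23  0.86  0.93  2.11 -1.09  0.76  0.5 ]
lid [395.5 377.7] 30.5 70.4 [191, 0, 150, 70, 7889]
lid [488.2 365. ] 26.0 70.4 [443, 0, 69, 103, 6157]
lid [400.9 276. ] 31.6 70.3 [197, 171, 128, 120, 12053]
lid [499.7 271.3] 31.8 70.3 [397, 197, 115, 108, 8520]
```

>>> {"name": "play_rows", "arguments": {"targets": [[0, 0.05, 0, 2, 0.3], [0, 0.05, 0, 3.9, 0.3], [0, 0.05, 0, 3.9, 0.3], [0, 0.05, 0, 3.9, 0.3], [0.7, 0.05, 0, 3.9, 0.3], [0.7, 0.05, 0, 3.9, 0.3], [0.7, 0.05, 0, 3.9, 0.3], [0.7, 0.05, 0, 3.9, 0.3], [0.7, 0.05, 0, 3.9, 0.3]]}}

```text
clock: 24.05
eef_pos: [400.7, 276.0, 68.9]
tool_rot: [3.14, -0.001, 1.637]
force: [-1.1, -1.6, 10.3]
width: 60.5
gripper_force: 62.5
```

>>> {"name": "play_rows", "arguments": {"targets": [[0.7, 0, 0, -5, 0], [0.7, 0, 0, -10, 0], [0.7, 0, 0, -13, 0], [0.7, 0, 0, -13, 0], [0.7, 0, 0, -13, 0]]}}

```text
clock: 24.55
eef_pos: [399.6, 276.5, 198.0]
tool_rot: [3.141, -0.001, 1.638]
force: [-0.7, -0.6, -0.3]
width: 60.4
gripper_force: 65.9
```

```bash
python3 -c "
from h import *
go(584.2,-203.9,160,1.637)"
```

```text
MOVE [-49.19  15.17   3.76] 0.1 at [399.6 276.5 198. ] rpy [ 3.141e+00 -1.000e-03  1.638e+00] F [-0.7 -0.6 -0.3] w 60.4 t 24.6 q [-1.28  0.68  0.97  2.04 -0.78  0.84  0.23]
```

Run:
```python
from h import *
from scipy.optimize import minimize
Q=np.load("rk.npy"); pl=Q[abs(Q[:,2]-18.4)<2][:,:2]
c=np.array([531.275,-168.9])
# maximise: plate points inside circles few, shift where symmetric
def cost(v):
    y=v[2];Rm=np.array([[np.cos(y),-np.sin(y)],[np.sin(y),np.cos(y)]]); L=(pl-v[:2])@Rm
    r=np.min([np.hypot(L[:,0]-a,L[:,1]-b) for a in(-50,50) for b in(-38,38)],0)
    return np.clip(33.7-r,0,5).sum()
o=min((minimize(cost,[c[0]+a,c[1]+b,.066],method="Nelder-Mead",options=dict(initial_simplex=[[c[0]+a,c[1]+b,.066],[c[0]+a+2,c[1]+b,.066],[c[0]+a,c[1]+b+2,.066],[c[0]+a,c[1]+b,.08]])) for a in(-2,0,2) for b in (-2,0,2)),key=lambda o:o.fun)
print(o.x,o.fun,cost([*c,.066]))
v=o.x;y=v[2]
for a in(50,-50):
  for b in(-38,38): print(v[0]+a*np.cos(y)-b*np.sin(y),v[1]+a*np.sin(y)+b*np.cos(y))
```

```text
[ 5.31208071e+02 -1.68808582e+02  6.78134260e-02] 7.265640647317227 9.180055011092307
583.6680840042977 -203.3331677586705
578.5182128334322 -127.507849909528
483.89792893963653 -210.10931403612503
478.74805776877116 -134.28399618698253
```

>>> {"name": "play_rows", "arguments": {"targets": [[0.7, -49.2, 15.2, 0, 0], [0.7, -49.2, 15.2, 0, 0], [0.7, -49.2, 15.2, 0, 0], [0.7, -49.2, 15.2, 0, 0], [0.7, -49.2, 15.2, 0, 0], [0.7, -49.2, 15.2, 0, 0], [0.7, -49.2, 15.2, 0, 0], [0.7, -49.2, 15.2, 0, 0], [0.7, -49.2, 15.2, 0, 0], [0.7, -49.2, 15.2, 0, 0]]}}

```text
clock: 25.55
eef_pos: [578.6, -192.1, 195.5]
tool_rot: [-3.139, -0.002, 1.637]
force: [1.7, 0.1, -0.5]
width: 60.2
gripper_force: 65.9
```

```bash
python3 -c "
from h import *
go(584.2,-203.9,160,1.637)"
```

```text
MOVE [-1.23  0.49  3.54] 0.0 at [ 578.6 -192.1  195.5] rpy [-3.139e+00 -2.000e-03  1.637e+00] F [ 1.7  0.1 -0.5] w 60.2 t 25.6 q [-0.2   0.79  0.84  1.71 -0.7   0.97  0.97]
```

>>> {"name": "play_rows", "arguments": {"targets": [[0.7, 0, 0, 2, 0], [0.7, 0, 0, 5, 0], [0.7, 0, 0, 7.5, 0], [0.7, 0, 0, 7.5, 0], [0.7, 0, 0, 7.5, 0]]}}

```text
clock: 26.05
eef_pos: [578.3, -190.7, 121.6]
tool_rot: [-3.139, -0.001, 1.637]
force: [1.0, -0.2, -0.2]
width: 60.6
gripper_force: 65.9
```

```bash
python3 ir.py w9; python3 -c "
from h import *
go(583.7,-203.4,75,1.637)"
```

```text
MOVE [0.08 0.75 5.27] -90.0 at [ 579.1 -191.1  122.7] rpy [-3.141e+00  1.000e-03  1.637e+00] F [ 0.6  0.7 -0.2] w 60.4 t 26.1 q [-0.16  0.88  0.76  1.76 -0.79  0.84  1.04]
MOVE [-1.26  0.38  4.77] 0.0 at [ 579.1 -191.1  122.7] rpy [-3.141e+00  1.000e-03  1.637e+00] F [ 0.6  0.7 -0.2] w 60.4 t 26.1 q [-0.16  0.88  0.76  1.76 -0.79  0.84  1.04]
```

View pics/w9.png

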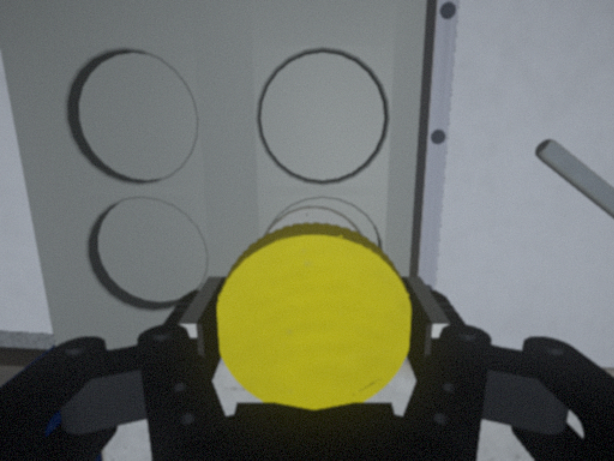

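The cup is gripped by its lid, upright, above pocket 0, about 12 mm short of centre. I'll correct that and lower it.

>>> {"name": "play_rows", "arguments": {"targets": [[0.7, -1.2, 0.4, 0, 0], [0.7, -1.2, 0.4, 0, 0], [0.7, -1.2, 0.4, 0, 0], [0.7, -1.2, 0.4, 1, 0], [0.7, -1.2, 0.4, 2.4, 0], [0.7, -1.2, 0.4, 2.4, 0]]}}

```text
clock: 26.7
eef_pos: [582.4, -201.0, 95.9]
tool_rot: [-3.138, -0.003, 1.638]
force: [-0.7, 1.1, -0.3]
width: 60.5
gripper_force: 65.9
```

```bash
python3 -c "
from h import *
go(583.7,-203.4,75,1.637)"
```

```text
MOVE [-0.26  0.12  2.09] 0.1 at [ 582.4 -201.    95.9] rpy [-3.138e+00 -3.000e-03  1.638e+00] F [-0.7  1.1 -0.3] w 60.5 t 26.7 q [-0.13  0.92  0.73  1.75 -0.82  0.81  1.07]
```

>>> {"name": "play_rows", "arguments": {"targets": [[0.7, -0.2, 0.1, 0, 0], [0.7, -0.2, 0.1, 0.5, 0], [0.7, -0.2, 0.1, 1.0, 0], [0.7, -0.2, 0.1, 1.5, 0], [0.7, -0.2, 0.1, 1.8, 0], [0.7, -0.2, 0.1, 2.0, 0], [0.7, -0.2, 0.1, 2.1, 0], [0.7, -0.2, 0.1, 2.1, 0]]}}

```text
clock: 27.5
eef_pos: [585.0, -204.3, 77.4]
tool_rot: [-3.141, 0.0, 1.638]
force: [-0.9, -0.7, -1.0]
width: 60.5
gripper_force: 65.9
```

```bash
python3 -c "
from h import *
go(583.7,-203.4,75,1.637)"
```

```text
MOVE [ 0.1  -0.12  0.24] 0.0 at [ 585.  -204.3   77.4] rpy [-3.141  0.     1.638] F [-0.9 -0.7 -1. ] w 60.5 t 27.5 q [-0.11  0.94  0.71  1.75 -0.84  0.78  1.09]
```

>>> {"name": "play_rows", "arguments": {"targets": [[0.7, 0.1, -0.1, 0.2, 0], [0.7, 0.1, -0.1, 0.3, 0], [0.7, 0.1, -0.1, 0.3, 0], [0.35, 0.1, -0.1, 0.3, 0], [0, 0.1, -0.1, 0.3, 0], [0, 0.1, -0.1, 0.3, 0], [0, 0.1, -0.1, 0.3, 0], [0, 0.1, -0.1, -4, 0], [0, 0.1, -0.1, -9, 0], [0, 0.1, -0.1, -12.5, 0]]}}

```text
clock: 28.5
eef_pos: [584.3, -204.3, 205.1]
tool_rot: [3.14, 0.002, 1.637]
force: [0.5, -0.4, 0.5]
width: 85.5
gripper_force: 0.0
```

```bash
python3 cups.py w10 77;  python3 -c "
from h import *
go(499.7,271.3,190,1.637)"
```

```text
lid [ 584.  -203.5] 31.6 76.3 [217, 142, 83, 82, 5379]
MOVE [47.91 -5.25  1.29] 0.1 at [ 584.2 -203.2  202.9] rpy [ 3.14  -0.     1.638] F [-1.6  0.1 -0.8] w 85.6 t 28.7 q [-0.18  0.79  0.84  1.68 -0.69  0.99  0.98]
```

>>> {"name": "play_rows", "arguments": {"targets": [[0, 3, -5, -3, 0], [0, 8, -9, -3, 0], [0, 48, -9.5, -3, 0], [0, 48, -7, -3, 0], [0, 48, -7, -3, 0], [0, 48, -5.3, -3, 0], [0, 48, -5.3, -3, 0], [0, 48, -5.3, -3, 0], [0, 48, -5.3, -3, 0], [0, 48, -5.3, -3, 0]]}}

```text
clock: 29.7
eef_pos: [497.4, 253.1, 230.6]
tool_rot: [-3.139, 0.001, 1.638]
force: [0.1, -1.3, 0.6]
width: 85.6
gripper_force: 0.0
```

>>> {"name": "play_rows", "arguments": {"targets": [[0, 2, 0, 0, 0], [0, 2, 0, 2, 0], [0, 2, 0, 5, 0], [0, 2, 0, 8, 0], [0, 2, 0, 8, 0], [0, 2, 0, 8, 0]]}}

```text
clock: 30.3
eef_pos: [497.0, 270.2, 151.5]
tool_rot: [-3.14, 0.002, 1.637]
force: [0.1, -0.5, 0.8]
width: 85.6
gripper_force: 0.0
```

```bash
python3 cups.py w11 71;  python3 -c "
from h import *
go(499.7,271.3,110,1.637)"
```

```text
lid [395.8 377.7] 30.6 70.4 [23, 0, 116, 54, 4689]
lid [501.3 376.3] 31.2 70.3 [221, 0, 115, 80, 7586]
lid [499.8 270.3] 31.5 70.4 [212, 156, 100, 96, 7551]
MOVE [0.02 0.14 4.36] 0.0 at [498.3 271.  153.6] rpy [ 3.140e+00 -1.000e-03  1.638e+00] F [-0.1  0.1 -0.7] w 85.5 t 30.5 q [-1.06  0.82  0.88  1.87 -0.84  0.87  0.31]
```

>>> {"name": "play_rows", "arguments": {"targets": [[0, 0, 0.1, 3, 0], [0, 0, 0.1, 6, 0], [0, 0, 0.1, 8, 0], [0, 0, 0.1, 8.5, 0], [0, 0, 0.1, 8.5, 0], [0.7, 0, 0.1, 8.5, 0], [0.7, 0, 0.1, 8.5, 0], [0.7, 0, 0.1, 8.5, 0], [0.7, 0, 0.1, 8.5, 0], [0.7, 0, 0.1, 8.5, 0]]}}

```text
clock: 31.5
eef_pos: [499.5, 271.3, 69.4]
tool_rot: [3.139, -0.002, 1.638]
force: [-1.6, -0.4, 6.7]
width: 60.8
gripper_force: 63.8
```

```bash
python3 -c "
from h import *
go(578.5,-127.5,190,1.637)"
```

```text
MOVE [-40.3    5.25 -12.12] 0.0 at [499.5 271.3  69.4] rpy [ 3.139e+00 -2.000e-03  1.638e+00] F [-1.6 -0.4  6.7] w 60.8 t 31.5 q [-1.    0.93  0.76  1.9  -0.98  0.73  0.42]
```

>>> {"name": "play_rows", "arguments": {"targets": [[0.7, 0, 0, -5, 0], [0.7, 0, -1, -10, 0], [0.7, -2, -3.5, -14, 0], [0.7, -36, -3.5, -14, 0], [0.7, -36, -3.5, -14, 0], [0.7, -36, -3.5, -14, 0], [0.7, -36, -3.5, -14, 0], [0.7, -36, -3.5, -14, 0], [0.7, -36, -3.5, -14, 0], [0.7, -36, -3.5, -14, 0]]}}

```text
clock: 32.5
eef_pos: [487.6, -93.8, 208.6]
tool_rot: [3.139, 0.001, 1.636]
force: [0.8, 0.7, -1.0]
width: 60.9
gripper_force: 65.7
```

```bash
python3 -c "
from h import *
go(578.5,-127.5,120,1.637)"
```

```text
MOVE [-3.94  8.83  8.89] -0.1 at [487.6 -93.8 208.6] rpy [3.139e+00 1.000e-03 1.636e+00] F [ 0.8  0.7 -1. ] w 60.9 t 32.5 q [-0.44  0.64  0.9   2.01 -0.69  0.83  0.92]
```

>>> {"name": "play_rows", "arguments": {"targets": [[0.7, -4, 8.8, 0, 0], [0.7, -4, 8.8, 0, 0], [0.7, -4, 8.8, 3, 0], [0.7, -4, 8.8, 6, 0], [0.7, -4, 8.8, 9, 0], [0.7, -4, 8.8, 9, 0], [0.7, -4, 8.8, 9, 0], [0.7, -4, 8.8, 9, 0]]}}

```text
clock: 33.3
eef_pos: [579.2, -125.3, 119.5]
tool_rot: [3.139, 0.001, 1.638]
force: [-0.6, 0.5, -1.0]
width: 60.4
gripper_force: 65.7
```

```bash
python3 -c "
from h import *
go(578.5,-127.5,75,1.637)"
```

```text
MOVE [-0.2  -0.1   4.45] 0.0 at [ 579.2 -125.3  119.5] rpy [3.139e+00 1.000e-03 1.638e+00] F [-0.6  0.5 -1. ] w 60.4 t 33.3 q [-0.28  0.86  0.76  1.81 -0.81  0.81  0.97]
```

>>> {"name": "play_rows", "arguments": {"targets": [[0.7, -0.2, -0.1, 1, 0], [0.7, -0.2, -0.1, 2, 0], [0.7, -0.2, -0.1, 3, 0], [0.7, -0.2, -0.1, 3.5, 0], [0.7, -0.2, -0.1, 4, 0], [0.7, -0.2, -0.1, 4.4, 0], [0.7, -0.2, -0.1, 4.4, 0], [0.7, -0.2, -0.1, 4.4, 0]]}}

```text
clock: 34.1
eef_pos: [577.0, -127.5, 75.4]
tool_rot: [3.141, -0.0, 1.637]
force: [-4.8, 1.9, 16.7]
width: 60.0
gripper_force: 67.4
```

```bash
python3 -c "
from h import *
go(578.5,-127.5,75.4,1.637)"
```

```text
MOVE [-0.01  0.15 -0.  ] -0.0 at [ 577.  -127.5   75.4] rpy [ 3.141 -0.     1.637] F [-4.8  1.9 16.7] w 60.0 t 34.1 q [-0.24  0.92  0.7   1.83 -0.87  0.73  1.03]
```

Seated on the pocket floor (z force 17 N at the expected height). Release and check.

>>> {"name": "play_rows", "arguments": {"targets": [[0.35, 0, 0, -0.1, 0], [0, 0, 0, -0.1, 0], [0, 0, 0, -0.1, 0], [0, 0, 0, -0.1, 0], [0, 0, 0, -4, 0], [0, 0, 0, -9, 0], [0, 0, -2, -14, 0], [0, 0, -6, -16, 0], [0, 2, -8, -16, 0], [0, 2, -8, -16, 0]]}}

```text
clock: 35.1
eef_pos: [493.3, -110.0, 233.7]
tool_rot: [-3.14, -0.004, 1.637]
force: [0.9, 1.1, -0.1]
width: 85.1
gripper_force: 0.0
```

```bash
python3 cups.py w12 77;  python3 -c "
from h import *
go(395,382,190,1.637)"
```

```text
lid [ 577.2 -127.5] 31.9 76.4 [317, 165, 75, 71, 4133]
lid [ 584.2 -203.1] 31.8 76.4 [315, 249, 59, 64, 2689]
MOVE [50.01 -6.84  4.27] 0.1 at [ 497.  -112.3  233.1] rpy [3.141e+00 1.000e-03 1.638e+00] F [0.  0.4 0.6] w 85.6 t 35.3 q [-0.42  0.63  0.93  1.95 -0.64  0.89  0.91]
```

>>> {"name": "play_rows", "arguments": {"targets": [[0, 50, -6.8, 0, 0], [0, 50, -6.8, 0, 0], [0, 50, -6.8, 0, 0], [0, 50, -6.8, 0, 0], [0, 50, -6.8, 0, 0], [0, 50, -6.8, 0, 0], [0, 50, -6.8, 0, 0], [0, 50, -6.8, 0, 0], [0, 50, -6.8, 0, 0], [0, 50, -6.8, 0, 0]]}}

```text
clock: 36.3
eef_pos: [395.8, 380.1, 232.8]
tool_rot: [3.141, 0.001, 1.638]
force: [1.5, 0.4, 0.3]
width: 85.7
gripper_force: 0.0
```

>>> {"name": "play_rows", "arguments": {"targets": [[0, 0, 0, 0, 0], [0, 0, 0, 3, 0], [0, 0, 0, 6, 0], [0, 0, 0, 8, 0], [0, 0, 0, 8, 0], [0, 0, 0, 8, 0]]}}

```text
clock: 36.9
eef_pos: [396.8, 377.2, 153.3]
tool_rot: [3.141, 0.001, 1.637]
force: [0.1, 0.4, 0.7]
width: 85.2
gripper_force: 0.0
```

```bash
python3 cups.py w13 71;  python3 -c "
from h import *
go(395,382,68.5,1.637)"
```

```text
lid [394.8 383.7] 31.4 70.3 [208, 145, 101, 98, 7725]
lid [501.1 377.7] 31.8 70.4 [376, 167, 100, 95, 7035]
MOVE [ 0.4  -0.15  8.6 ] 0.0 at [396.6 378.  154.5] rpy [ 3.140e+00 -1.000e-03  1.638e+00] F [-0.2 -0.  -0.2] w 85.5 t 37.1 q [-1.36  0.82  0.92  1.92 -0.87  0.86  0.09]
```

>>> {"name": "play_rows", "arguments": {"targets": [[0, 0.5, -0.15, 2, 0], [0, 0.5, -0.15, 4, 0], [0, 0.5, -0.15, 7, 0], [0, 0.5, -0.15, 8.5, 0], [0, 0.5, -0.15, 8.5, 0], [0.7, 0.5, -0.15, 8.5, 0], [0.7, 0.5, -0.15, 8.5, 0], [0.7, 0.5, -0.15, 8.5, 0], [0.7, 0.5, -0.15, 8.5, 0], [0.7, 0.5, -0.15, 8.5, 0]]}}

```text
clock: 38.1
eef_pos: [394.7, 383.0, 70.3]
tool_rot: [3.14, -0.002, 1.638]
force: [-1.4, -1.5, 5.3]
width: 60.7
gripper_force: 64.8
```

>>> {"name": "play_rows", "arguments": {"targets": [[0.7, 0, 0, -5, 0], [0.7, 0, 0, -10, 0], [0.7, -5, 0, -14, 0], [0.7, -30, 0, -14, 0], [0.7, -30, 0, -14, 0], [0.7, -30, 0, -14, 0], [0.7, -30, 0, -14, 0], [0.7, -30, 0, -14, 0], [0.7, -30, 0, -14, 0]]}}

```text
clock: 39.0
eef_pos: [414.6, 77.7, 210.3]
tool_rot: [3.138, 0.001, 1.628]
force: [0.2, 0.5, -0.4]
width: 60.5
gripper_force: 65.7
```

```bash
python3 -c "
from h import *
go(483.9,-210.1,120,1.637)"
```

```text
MOVE [-29.12   5.23   9.07] -0.5 at [414.6  77.7 210.3] rpy [3.138e+00 1.000e-03 1.628e+00] F [ 0.2  0.5 -0.4] w 60.5 t 39.0 q [-0.91  0.56  0.97  2.19 -0.71  0.74  0.61]
```

>>> {"name": "play_rows", "arguments": {"targets": [[0.7, -29.2, 5.2, 0, -0.5], [0.7, -29.2, 5.2, 0, -0.5], [0.7, -29.2, 5.2, 0, -0.5], [0.7, -29.2, 5.2, 0, -0.5], [0.7, -29.2, 5.2, 0, -0.5], [0.7, -29.2, 5.2, 0, -0.5], [0.7, -29.2, 5.2, 3, -0.5], [0.7, -29.2, 5.2, 6, -0.5], [0.7, -29.2, 5.2, 8.5, -0.5], [0.7, -29.2, 5.2, 8.5, -0.5]]}}

```text
clock: 40.0
eef_pos: [484.1, -203.4, 121.6]
tool_rot: [-3.138, -0.003, 1.646]
force: [-0.5, 0.8, 0.3]
width: 60.4
gripper_force: 65.7
```

>>> {"name": "play_rows", "arguments": {"targets": [[0.7, 0, 0, 0, 0], [0.7, 0, 0, 0, 0]]}}

```text
clock: 40.2
eef_pos: [486.3, -205.1, 125.0]
tool_rot: [3.139, 0.001, 1.647]
force: [0.9, -0.2, -0.6]
width: 60.7
gripper_force: 65.7
```

```bash
python3 -c "
from h import *
go(483.9,-210.1,76.3,1.637)"
```

```text
MOVE [-0.48 -0.29  4.87] 0.6 at [ 486.3 -205.1  125. ] rpy [3.139e+00 1.000e-03 1.647e+00] F [ 0.9 -0.2 -0.6] w 60.7 t 40.2 q [-0.11  0.77  0.72  1.99 -0.81  0.69  1.21]
```

>>> {"name": "play_rows", "arguments": {"targets": [[0.7, -0.4, -0.2, 0, 0.6], [0.7, -0.4, -0.2, 1, 0.6], [0.7, -0.4, -0.2, 2, 0.6], [0.7, -0.4, -0.2, 3, 0.6], [0.7, -0.4, -0.2, 3.5, 0.6], [0.7, -0.4, -0.2, 4.2, 0.6], [0.7, -0.4, -0.2, 4.6, 0.6], [0.7, -0.4, -0.2, 4.6, 0.6]]}}

```text
clock: 41.0
eef_pos: [483.5, -208.9, 76.9]
tool_rot: [-3.141, -0.0, 1.636]
force: [0.6, 0.9, 0.3]
width: 60.5
gripper_force: 65.8
```

```bash
python3 -c "
from h import *
go(483.9,-210.1,76.3,1.637)"
```

```text
MOVE [-0.12  0.04  0.06] -0.1 at [ 483.5 -208.9   76.9] rpy [-3.141 -0.     1.636] F [0.6 0.9 0.3] w 60.5 t 41.0 q [-0.04  0.84  0.64  2.01 -0.9   0.6   1.28]
```

>>> {"name": "play_rows", "arguments": {"targets": [[0.7, -0.1, 0, 0.1, 0], [0.7, -0.1, 0, 0.1, 0], [0.35, -0.1, 0, 0.1, 0], [0, -0.1, 0, 0.1, 0], [0, -0.1, 0, 0.1, 0], [0, -0.1, 0, 0, 0], [0, -0.1, 0, -4, 0], [0, -0.1, 0, -9, 0], [0, -0.1, 0, -14, 0], [0, -0.1, 0, -14, 0]]}}

```text
clock: 42.0
eef_pos: [486.3, -212.4, 223.2]
tool_rot: [3.132, 0.006, 1.635]
force: [0.4, -0.7, -0.6]
width: 85.1
gripper_force: 0.0
```

```bash
python3 cups.py w14 77;  python3 -c "
from h import *
go(501.1,377.7,215,1.637)"
```

```text
lid [ 576.9 -128.5] 31.9 76.3 [353, 36, 87, 90, 6149]
lid [ 484.1 -209.4] 31.8 76.4 [222, 142, 80, 79, 4909]
lid [ 584.  -203.3] 31.9 76.3 [349, 143, 81, 78, 4951]
MOVE [58.42  5.63  0.22] -0.0 at [ 483.1 -208.9  216.4] rpy [-3.140e+00 -1.000e-03  1.636e+00] F [-0.2  0.6 -0. ] w 85.5 t 42.2 q [-0.19  0.66  0.87  1.92 -0.65  0.88  1.09]
```

>>> {"name": "play_rows", "arguments": {"targets": [[0, 58.4, 5.6, 0, 0], [0, 58.4, 5.6, 0, 0], [0, 58.4, 5.6, 0, 0], [0, 58.4, 5.6, 0, 0], [0, 58.4, 5.6, 0, 0], [0, 58.4, 5.6, 0, 0], [0, 58.4, 5.6, 0, 0], [0, 58.4, 5.6, 0, 0], [0, 58.4, 5.6, 0, 0], [0, 58.4, 5.6, 0, 0]]}}

```text
clock: 43.2
eef_pos: [497.7, 291.9, 215.5]
tool_rot: [-3.139, 0.002, 1.636]
force: [1.0, -0.7, -1.0]
width: 85.6
gripper_force: 0.0
```

```bash
python3 -c "
from h import *
go(501.1,377.7,150,1.637)"
```

```text
MOVE [8.55 0.92 6.54] -0.1 at [497.7 291.9 215.5] rpy [-3.139e+00  2.000e-03  1.636e+00] F [ 1.  -0.7 -1. ] w 85.6 t 43.2 q [-1.13  0.77  0.96  1.78 -0.74  1.    0.19]
```

>>> {"name": "play_rows", "arguments": {"targets": [[0, 8.6, 0.8, 0, 0], [0, 8.6, 0.8, 0, 0], [0, 8.6, 0.8, 3, 0], [0, 8.6, 0.8, 6.5, 0], [0, 8.6, 0.8, 6.5, 0], [0, 8.6, 0.8, 6.5, 0]]}}

```text
clock: 43.8
eef_pos: [500.9, 375.4, 151.3]
tool_rot: [-3.139, 0.002, 1.635]
force: [0.1, 0.2, 1.5]
width: 85.5
gripper_force: 0.0
```

```bash
python3 cups.py w15 71;  python3 -c "
from h import *
go(501.1,377.7,69,1.637)"
```

```text
lid [501.3 377.4] 31.3 70.4 [208, 153, 101, 97, 7587]
MOVE [ 0.14 -0.14  8.5 ] -0.1 at [502.4 376.3 154. ] rpy [ 3.139e+00 -1.000e-03  1.635e+00] F [ 0.6 -0.3 -0.5] w 85.3 t 44.0 q [-1.17  0.9   0.89  1.69 -0.83  0.97  0.1 ]
```

>>> {"name": "play_rows", "arguments": {"targets": [[0, 0.1, -0.1, 2, 0], [0, 0.1, -0.1, 4, 0], [0, 0.1, -0.1, 7, 0], [0, 0.1, -0.1, 8.4, 0], [0, 0.1, -0.1, 8.4, 0], [0.7, 0.1, -0.1, 8.4, 0], [0.7, 0.1, -0.1, 8.4, 0], [0.7, 0.1, -0.1, 8.4, 0], [0.7, 0.1, -0.1, 8.4, 0], [0.7, 0.1, -0.1, 8.4, 0]]}}

```text
clock: 45.0
eef_pos: [501.5, 377.7, 70.6]
tool_rot: [3.139, -0.002, 1.636]
force: [-2.1, -0.7, 6.5]
width: 60.7
gripper_force: 64.6
```

>>> {"name": "play_rows", "arguments": {"targets": [[0.7, 0, 0, -5, 0], [0.7, 0, 0, -10, 0], [0.7, -5, -4, -14, 0], [0.7, -30, -6, -14, 0], [0.7, -30, -6, -14, 0], [0.7, -30, -6, -14, 0], [0.7, -30, -6, -14, 0], [0.7, -30, -6, -14, 0], [0.7, -30, -6, -14, 0], [0.7, -30, -6, -14, 0]]}}

```text
clock: 46.0
eef_pos: [460.2, 70.4, 209.9]
tool_rot: [3.139, -0.0, 1.629]
force: [-0.1, -0.5, -0.5]
width: 60.4
gripper_force: 65.6
```

```bash
python3 -c "
from h import *
go(478.7,-134.3,120,1.637)"
```

```text
MOVE [-20.54   0.64   8.99] -0.5 at [460.2  70.4 209.9] rpy [ 3.139 -0.     1.629] F [-0.1 -0.5 -0.5] w 60.4 t 46.0 q [-0.83  0.62  0.95  2.08 -0.71  0.8   0.62]
```

>>> {"name": "play_rows", "arguments": {"targets": [[0.7, -20.5, 0.6, 0, -0.5], [0.7, -20.5, 0.6, 0, -0.5], [0.7, -20.5, 0.6, 0, -0.5], [0.7, -20.5, 0.6, 0, -0.5], [0.7, -20.5, 0.6, 0, -0.5], [0.7, -20.5, 0.6, 3, -0.5], [0.7, -20.5, 0.6, 6, -0.5], [0.7, -20.5, 0.6, 8.5, -0.5], [0.7, -20.5, 0.6, 8.5, -0.5], [0.7, -20.5, 0.6, 8.5, -0.5]]}}

```text
clock: 47.0
eef_pos: [479.8, -129.5, 123.8]
tool_rot: [3.142, -0.0, 1.646]
force: [0.2, -0.1, 0.0]
width: 60.4
gripper_force: 65.6
```

```bash
python3 -c "
from h import *
go(478.7,-134.3,76.6,1.637)"
```

```text
MOVE [-0.47 -0.14  4.72] 0.5 at [ 479.8 -129.5  123.8] rpy [ 3.142 -0.     1.646] F [ 0.2 -0.1  0. ] w 60.4 t 47.0 q [-0.25  0.75  0.73  2.07 -0.85  0.65  1.13]
```

>>> {"name": "play_rows", "arguments": {"targets": [[0.7, -0.4, -0.1, 0, 0.5], [0.7, -0.4, -0.1, 1, 0.5], [0.7, -0.4, -0.1, 2, 0.5], [0.7, -0.4, -0.1, 3, 0.5], [0.7, -0.4, -0.1, 3.5, 0.5], [0.7, -0.4, -0.1, 4.2, 0.5], [0.7, -0.4, -0.1, 4.6, 0.5], [0.7, -0.4, -0.1, 4.7, 0.5], [0.7, -0.4, -0.1, 4.7, 0.5]]}}

```text
clock: 47.9
eef_pos: [478.3, -134.4, 76.6]
tool_rot: [3.142, -0.0, 1.635]
force: [-1.2, 0.6, 4.4]
width: 61.0
gripper_force: 66.0
```

```bash
python3 -c "
from h import *
go(478.7,-134.3,76.6,1.637)"
```

```text
MOVE [0.01 0.04 0.  ] -0.1 at [ 478.3 -134.4   76.6] rpy [ 3.142 -0.     1.635] F [-1.2  0.6  4.4] w 61.0 t 47.9 q [-0.18  0.81  0.62  2.09 -0.95  0.55  1.22]
```

>>> {"name": "play_rows", "arguments": {"targets": [[0.35, 0, 0, 0, 0], [0, 0, 0, 0, 0], [0, 0, 0, 0, 0], [0, 0, 0, -0.1, 0], [0, 0, 0, -4, 0], [0, 0, 0, -9, 0], [0, 0, 0, -14, 0], [0, 0, 0, -19, 0], [0, 0, 0, -19, 0], [0, 0, 0, -19, 0]]}}

```text
clock: 48.9
eef_pos: [479.0, -133.9, 267.2]
tool_rot: [3.139, -0.0, 1.637]
force: [-0.7, 0.2, -0.6]
width: 85.6
gripper_force: 0.0
```

```bash
python3 cups.py w16 77
cat > fin.py <<'E'
from h import *
p,d,P,E=shot("side"); z=P[...,2]
for k in ("square","square_grip","jar","mat"):
    for r in ctrl.trace("side",k)[:1]:
        q=P[r["pixels"]]; q=q[~np.isnan(q[:,0])]; print(k,round(r["confidence"],2),np.percentile(q,[2,50,98],axis=0).round().tolist())
p,d,P,E=shot("scene"); save(p,"fin.png",1.5)
E
python3 fin.py; python3 ck.py | grep stop
```

```text
lid [ 477.8 -135.1] 31.6 76.4 [228, 136, 68, 68, 3556]
lid [ 576.7 -127.8] 31.7 76.4 [335, 136, 69, 67, 3596]
lid [ 484.4 -209.1] 32.0 76.4 [231, 214, 64, 61, 3047]
lid [ 583.9 -202.9] 31.5 76.4 [333, 215, 65, 60, 2120]
square 0.58 [[550.0, -156.0, 20.0], [581.0, -117.0, 74.0], [605.0, -97.0, 79.0]]
square_grip 0.94 [[390.0, 44.0, 4.0], [444.0, 89.0, 16.0], [471.0, 142.0, 65.0]]
jar 0.93 [[582.0, 437.0, 11.0], [616.0, 472.0, 86.0], [646.0, 502.0, 90.0]]
mat 0.66 [[352.0, 61.0, -2.0], [416.0, 138.0, 3.0], [495.0, 192.0, 8.0]]
scene stop -35 [-93.8 -90.4 -85.1] 23
scene stop -20 [-94.6 -90.4 -85.3] 31
scene stop -5 [-94.3 -91.2 -86.3] 29
scene stop 10 [-94.4 -90.3 -85.4] 27
scene stop 25 [-94.2 -89.5 -62. ] 34
scene stop 40 [-94.3 -88.4 -64.5] 36
scene stop 55 [-94.3 -90.9 -70.2] 27
scene stop 70 [-94.5 -90.  -84.6] 23
wrist stop -35 [-93.9 -88.  -84.4] 91
wrist stop -20 [-94.2 -88.3 -84.4] 136
wrist stop -5 [-94.1 -88.1 -84.4] 129
wrist stop 10 [-94.2 -88.3 -84.4] 132
wrist stop 25 [-93.8 -88.2 -84.1] 135
wrist stop 40 [-94.3 -90.6 -85.5] 80
wrist stop 55 [-94.4 -92.7 -91.1] 28
```

View pics/fin.png

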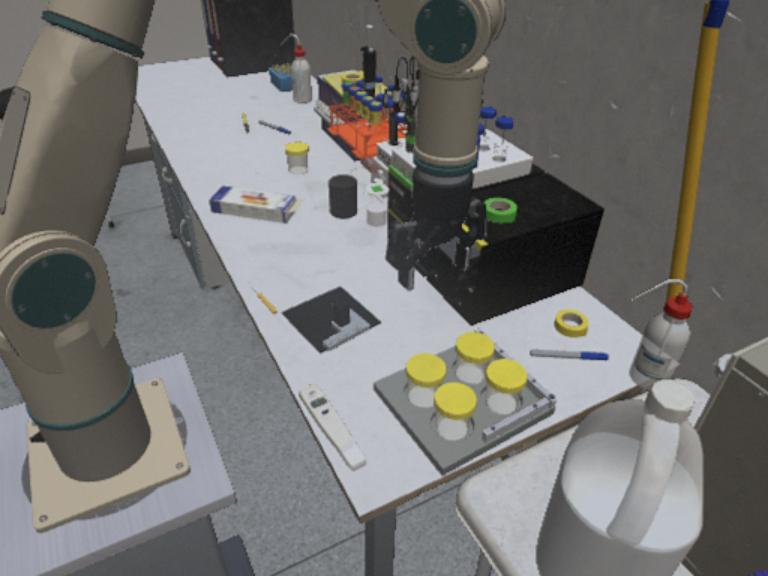

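The final picture shows all four cups seated, the stop square and the jar untouched. But the square has been knocked towards -y, now at (340,320) near the mat's edge. I'll go back and recentre it.

>>> {"name": "play_rows", "arguments": {"targets": [[0, 22.5, -4, 2, 0], [0, 22.5, -4, 2, 0], [0, 22.5, -4, 2, 0], [0, 22.5, -4, 2, 0], [0, 22.5, -4, 2, 0], [0, 22.5, -4, 2, 0], [0, 22.5, -4, 2, 0], [0, 22.5, -4, 2, 0]]}}

```text
clock: 50.35
eef_pos: [424.5, 86.5, 246.7]
tool_rot: [3.141, 0.001, 1.634]
force: [-0.4, -0.1, -0.1]
width: 85.3
gripper_force: 0.0
```

```bash
python3 sq2.py w17 3; python3 -c "
from h import *
go(430,90,150,1.637)"
```

```text
sq 0.7 [218. 100. 308. 204.]
sq 0.61 [272. 321. 312. 338.]
grip 0.89 [214. 103. 302. 203.]
grip 0.31 [243. 292. 384. 351.]
mat 0.96 [188.  47. 334. 195.]
legs 3185 rect [419.6  92.4] [95.1 95.2] 12.07 median z 15.5
grip 747 rect [430.8  85.4] [23.9 24.2] 11.86 median z 63.2
gript 673 rect [430.8  85.4] [23.9 24.2] 11.96 median z 63.3
SQUARE origin [429.8  84.7] yaw 0.193 cost 2.49
mat 13916 rect [424.1 121.7] [137.2 136.9] 9.54 median z 3.5
MOVE [0.31 0.58 9.66] -0.2 at [424.4  86.6 246.6] rpy [3.141 0.    1.634] F [-0.8 -0.4 -0.6] w 85.8 t 50.5 q [-0.97  0.53  1.05  2.12 -0.63  0.84  0.52]
```

View pics/w17.png

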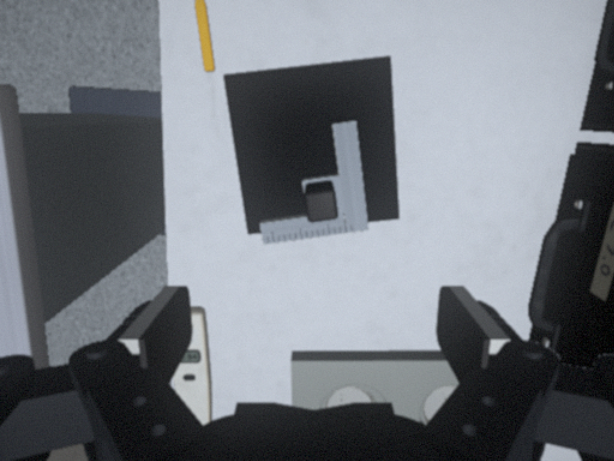

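The square's leg overhangs the mat's near edge at (265,232). It still lies flat, with the grip at (320,200). I'll regrip it.

>>> {"name": "play_rows", "arguments": {"targets": [[0, -0.2, 0.6, 5, -8.4], [0, -0.2, 0.6, 9, -8.4], [0, -0.2, 0.6, 12, -8.4], [0, -0.2, 0.6, 12.6, -8.4], [0, -0.2, 0.6, 12.6, -8.4], [0, -0.2, 0.6, 12.6, -8.4], [0, -0.2, 0.6, 12.6, -8.4]]}}

```text
clock: 51.25
eef_pos: [431.1, 86.1, 121.7]
tool_rot: [3.139, 0.0, 1.783]
force: [-0.6, 0.2, -0.5]
width: 85.6
gripper_force: 0.0
```

```bash
python3 sq2.py w18 3|grep -E "grip|legs"; python3 -c "
from h import *
go(430.8,85.4,48,1.780)"
```

```text
grip 0.82 [177. 111. 318. 246.]
legs 6636 rect [419.6  92.8] [95.  94.6] 12.04 median z 15.5
grip 2069 rect [430.8  85.9] [23.9 24.3] 12.42 median z 63.1
gript 1755 rect [430.8  85.8] [23.7 24.1] 12.42 median z 63.3
MOVE [-0.11 -0.    7.31] 0.2 at [430.5  86.5 121.1] rpy [ 3.14  -0.     1.783] F [ 0.5 -0.1 -0.3] w 85.5 t 51.5 q [-0.72  0.69  0.69  2.22 -0.91  0.54  0.9 ]
```

>>> {"name": "play_rows", "arguments": {"targets": [[0, 0, 0, 3, 0], [0, 0, 0, 6, 0], [0, 0, 0, 7.3, 0], [0, 0, 0, 7.3, 0], [1, 0, 0, 7.3, 0], [1, 0, 0, 7.3, 0], [1, 0, 0, 7.3, 0], [1, 0, 0, 7.3, 0], [1, 0, 0, 7.3, 0], [1, 0, 0, 7.3, 0]]}}

```text
clock: 52.45
eef_pos: [430.4, 86.3, 48.0]
tool_rot: [3.14, -0.0, 1.783]
force: [-1.1, 0.4, 4.6]
width: 23.4
gripper_force: 59.3
```

```bash
python3 -c "
from h import *
go(427,118.5,75,1.74)"
```

```text
MOVE [ 3.22  0.34 -2.7 ] 2.5 at [430.4  86.3  48. ] rpy [ 3.14  -0.     1.783] F [-1.1  0.4  4.6] w 23.4 t 52.5 q [-0.52  0.78  0.39  2.25 -1.08  0.31  1.03]
```

>>> {"name": "play_rows", "arguments": {"targets": [[1, 0, 0, -2.7, 0], [1, 0, 0, -2.7, 0], [1, 3.2, 0.3, -2.7, 2.5], [1, 3.2, 0.3, -2.7, 2.5], [1, 3.2, 0.3, -2.7, 2.5], [1, 3.2, 0.3, -2.0, 2.5], [1, 3.2, 0.3, -1.5, 2.5], [1, 3.2, 0.3, -1.5, 2.5]]}}

```text
clock: 53.25
eef_pos: [426.0, 117.2, 61.8]
tool_rot: [-3.14, 0.0, 1.738]
force: [-0.3, -0.2, -2.1]
width: 23.8
gripper_force: 59.6
```

```bash
python3 -c "
from h import *
go(427,118.5,47.9,1.74)"
```

```text
MOVE [0.11 0.12 1.39] -0.1 at [426.  117.2  61.8] rpy [-3.14   0.     1.738] F [-0.3 -0.2 -2.1] w 23.8 t 53.2 q [-0.64  0.77  0.46  2.24 -1.03  0.36  0.87]
```

>>> {"name": "play_rows", "arguments": {"targets": [[1, 0.1, 0.1, 0.7, 0], [1, 0.1, 0.1, 1.2, 0], [1, 0.1, 0.1, 1.4, 0], [1, 0.1, 0.1, 1.4, 0], [0, 0.1, 0.1, 1.4, 0], [0, 0.1, 0.1, 1.4, 0], [0, 0.1, 0.1, 1.4, 0], [0, 0.1, 0.1, 1.4, 0], [0, 0.1, 0.1, 1.4, 0], [0, 0.1, 0.1, -3, 0]]}}

```text
clock: 54.25
eef_pos: [424.6, 119.7, 89.6]
tool_rot: [-3.133, -0.002, 1.739]
force: [0.4, 0.4, 0.8]
width: 85.3
gripper_force: 0.0
```

>>> {"name": "play_rows", "arguments": {"targets": [[0, 0, 0, -5, 0], [0, 0, 0, -10, 0], [0, 0, 0, -15, 0], [0, 0, 0, -15, 0], [0, 0, 0, -15, 0]]}}

```text
clock: 54.75
eef_pos: [427.3, 119.9, 243.2]
tool_rot: [3.14, -0.001, 1.74]
force: [-0.4, 1.0, -0.5]
width: 85.6
gripper_force: 0.0
```

```bash
python3 sq2.py w19 3; python3 fin.py; python3 ck.py | grep "scene stop"
python3 - <<'E'
from h import *
p,d,P,E=shot("side"); z=P[...,2]
y=((p[...,0].astype(int)-p[...,2])>90)&(abs(z-77)<10)
n,l,st,_=cv2.connectedComponentsWithStats(y.astype(np.uint8))
for i in range(1,n):
    if st[i,4]>60: print(np.median(P[l==i],0).round(1))
go(427,118,200)
E
```

```text
sq 0.72 [205. 105. 301. 197.]
grip 0.74 [204. 107. 298. 199.]
mat 0.98 [187.  88. 326. 218.]
legs 3225 rect [417.2 125.6] [94.5 95.3] 9.6 median z 15.5
grip 744 rect [427.9 118.2] [22.8 24. ] 8.95 median z 63.2
gript 666 rect [427.7 118.4] [22.7 24. ] 10.23 median z 63.3
SQUARE origin [426.5 117.7] yaw 0.1648 cost 2.53
mat 12128 rect [424.1 121.4] [137.1 136.5] 9.76 median z 3.6
square 0.89 [[385.0, 78.0, 4.0], [442.0, 120.0, 16.0], [469.0, 174.0, 65.0]]
square_grip 0.82 [[386.0, 78.0, 3.0], [442.0, 121.0, 16.0], [467.0, 177.0, 65.0]]
jar 0.73 [[584.0, 440.0, 24.0], [617.0, 472.0, 86.0], [645.0, 501.0, 90.0]]
mat 0.61 [[355.0, 52.0, -1.0], [417.0, 136.0, 3.0], [496.0, 195.0, 8.0]]
scene stop -35 [-94.6 -90.2 -86. ] 24
scene stop -20 [-94.4 -90.8 -85.5] 30
scene stop -5 [-94.5 -90.7 -86. ] 27
scene stop 10 [-94.7 -89.8 -85.4] 29
scene stop 25 [-94.  -88.5 -60.9] 32
scene stop 40 [-94.4 -88.7 -64.2] 39
scene stop 55 [-94.7 -89.9 -84.2] 26
scene stop 70 [-94.4 -90.6 -84.4] 27
[ 484.4 -207.4   76. ]
[ 584.6 -200.9   75.3]
[ 478.4 -132.8   76. ]
[ 577.6 -126.9   75.9]
[585.1 707.2  70.7]
MOVE [-0.11 -0.03  4.23] 0 at [427.1 119.1 242.3] rpy [-3.141  0.     1.739] F [ 0.2 -0.7 -0.2] w 85.6 t 55.5 q [-0.97  0.51  0.93  2.1  -0.57  0.81  0.47]
```

View pics/fin.png

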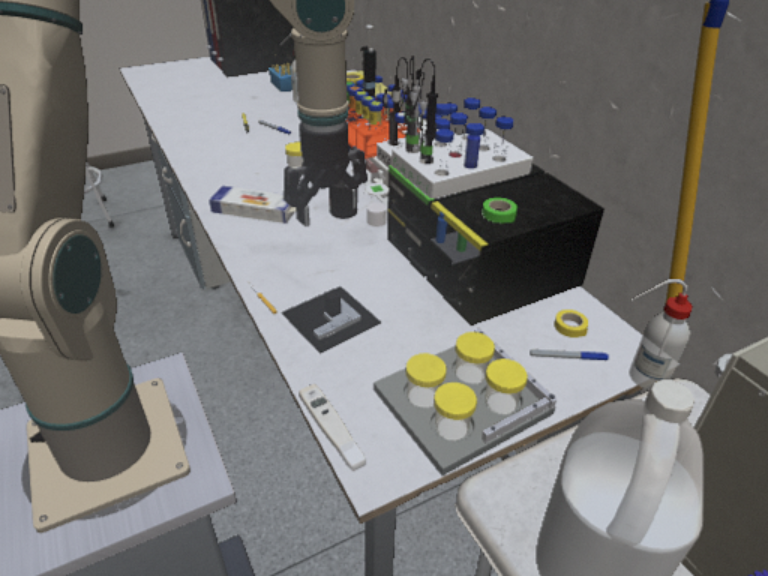

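All four cups are seated, the square is back in the middle of the mat (335,318), the stop is square and the jar is in place. I'm handing the job in.

```bash
python3 -c "
from cell import ctrl
print(ctrl.finish_job())"
```

```text
the job is handed in; nothing more can be done
None
```

The job is handed in: the square was pressed flush against both faces and laid back on the mat (recentred after it was knocked aside during the cup moves), all four cups are fully down in the rack, the end stop is still square and the jar has not moved.

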